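Stock the counter chiller in the pantry and lock its end stop

ROBOT

A 6-joint arm with a two-finger parallel gripper is mounted at the origin on the work surface. World frame = base frame: x ahead of the robot, y to its left, z up, the work surface at z = 0. Lengths are in mm, angles in rad, forces in N, time in s.
With the tool pointing down it reaches from about 300 to 850 mm from the base axis. Payload 4.2 kg.
Tool frame: the origin (TCP) lies at the very end of the fingers, on their centre line; the grasp point (between the pads) lies 19 mm behind it; x points along the fingers, z is the direction in which the jaws open and shut, and the axes are right-handed (so a half turn about x gives the same grasp; the last joint's range is limited). The gripper opens to 91 mm and grips with 3 to 60 N. Pads are 32 mm wide; open, the fingers measure 118 mm over their backs; the gripper's body (76 mm by 178 mm) begins 60 mm behind the grasp point.
Start: joints at [-1.151, 0.32, 1.565, -0, 1.257, -0.02], TCP at [244.816, -520.296, 213.976] pointing down, gripper open.
Joint ranges: [-3.11, 3.11], [-0.84, 2.01], [0.21, 2.61], [-1.34, 4.49], [0.05, 2.63], [-2.56, 2.56]. Speed limits (rad/s): [2.57, 2.57, 3.14, 3.14, 3.14, 3.14].

INTERFACE

Orientations are given as a rotation vector (axis times angle).
In Python, from station import arm gives the robot as it stands. The module is installed in compiled form; this text tells all that it offers.
- The arm moves only by the tool arm_command, never from a script. Its argument "rows" is a list of rows, each a list of 5 numbers: the closure, from 0 (fully open) to 1 (shut), then the shift along the world's x, y, z in units of 50 mm (1.0 is 50 mm), then the turn about the world's z in degrees. A call has 1 to 8 rows; each row is the pose to reach, as a shift and turn from the pose measured when the call began; what a row does not reach only later rows make up. A row lasts 1/10 s, in which the tool goes at most 50 mm and 8.59 degrees, less where a joint would pass 70% of its speed; a pose out of reach is approached as far as the arm can. A call with a gripper value outside its range is refused whole. The fingers move at their own pace and stop on an object; "newtons" is the grip in N (left out, the last holds). Time passes only in rows, so rows that repeat a pose let the fingers close. It gives the time, the measured TCP pose, the force and the opening at its end, in the units of the state.
- arm.get_obs(): the state, without advancing time (a new reading comes with each control period).
- arm.grab_frame(name): name is "scene" or "top"; returns the picture (400x640x3 uint8, red, green, blue); there is no depth.
- arm.camera_info(name): a dict with "intrinsics" (3x3 intrinsics, pixels), "extrinsics" (4x4, takes a point from camera to world coordinates). Camera axes: x right, y up, looking along -z (the intrinsics and any distortion apply to the point x, -y, -z); pixel columns grow to the right and rows downward; lengths in mm; the calibration is good to about 2 mm. A picture is of the moment at which its call begins. camera_info takes no time and is no camera call.
- arm.job_done(): hands the job in, once; it reports no verdict.
The state is a dict: "time_s": time; "joints": joint angles; "dq": joint speeds; "joint_efforts": joint torques, N m; "position": TCP position; "tcp_rot": TCP orientation; "contact_force": force on the tool from outside, world axes, zero at the start; "ft_torque": the same for the moment, N m; "grip_width": finger opening in mm.
Only numpy, scipy, OpenCV 4.12 (cv2) and the standard library are available. Lean on these libraries where they do the work, as an engineer would, in place of code of your own. Each camera call takes 0.05 s, during which the arm holds its last target.

TASK

Load every green snack tin standing on the counter into the chiller's channel: first free the red clamp knob of the end stop and slide the stop back, stand all the tins upright in the channel against the fixed end wall, then close the stop up against the row so that no gaps are left and turn the clamp knob fully tight again. Only when the row is locked, turn the chiller's dial from off to the mark with as many dots as there are tins; leave the other things on the counter alone.

Things in the scene. Friction and masses are not known exactly. Their poses are not given: they have to be found in the camera images.
- chiller: flat tin chiller fixed to the counter, 104 (x) by 500 mm (y); origin under it on the channel's centre line. A channel with blue floor runs along y: floor 12 mm above the counter, 61 mm wide between lips (6 mm thick, tops 24 mm above the counter). At -y a black control block (y -250 to -150 mm, 50 mm high), its side being the fixed end wall; at +y the sliding stop
- wall_face (a point): foot of the fixed end wall: on the channel's centre line, at the floor (12 mm above the counter); axes as the chiller's, the channel runs from here to +y
- stop_face (a point): middle of the sliding stop's face that meets the tins, 35 mm above the counter. The stop is an aluminium block 100 mm (x) by 90 mm (y, behind this face, to +y), top 55 mm above the counter
- stop (a joint): slide of the stop along the chiller's y axis, m, 0 to 0.25, growing as the channel is opened; the free length of the channel between end wall and stop is 0.06 + this value. It moves with 2 N once the clamp is free, and is held by friction while the clamp is tight
- clamp (a joint): red clamp knob on the stop, rad: 0 fully free to 1.4 fully tight; tightens clockwise seen from above. At 0 its grip bar lies along the chiller's x axis, at 1.4 nearly along y. It starts to bite at about 0.9, and holds well above 1.1
- clamp_grip (a point): point to grip the clamp knob: on its vertical axis, 88 mm above the counter, 60 mm behind the stop's face. The grip bar is 56 mm long, 16 mm wide, from 65 to 97 mm above the counter; this point's x axis lies along the bar and turns with it
- dial (a joint): dial on the control block, rad, 0 (off, short bar mark) to 2.25, growing clockwise seen from above. Light detents: off at 0, three dots at 0.7, four dots at 1.4, five dots at 2.1 (white dots grouped as on a die)
- dial_grip (a point): point to grip the dial: on its vertical axis, 84 mm above the counter. The grey grip bar is 52 mm long, 16 mm wide, from 59 to 91 mm above the counter; this point's x axis lies along the bar and turns with it; the orange pointer end is on its -x side (at off it points to the chiller's -x)
- tin1: round snack tin 1, 56 mm diameter, 52 mm tall, about 0.15 kg, silver with a green band and a brass-coloured lid, standing upright; all tins are alike; origin at the centre of its underside, z axis up. It may be absent (then there are fewer tins)
- tin2: round snack tin 2, 56 mm diameter, 52 mm tall, about 0.15 kg, silver with a green band and a brass-coloured lid, standing upright; all tins are alike; origin at the centre of its underside, z axis up. It may be absent (then there are fewer tins)
- tin3: round snack tin 3, 56 mm diameter, 52 mm tall, about 0.15 kg, silver with a green band and a brass-coloured lid, standing upright; all tins are alike; origin at the centre of its underside, z axis up. It may be absent (then there are fewer tins)
- tin4: round snack tin 4, 56 mm diameter, 52 mm tall, about 0.15 kg, silver with a green band and a brass-coloured lid, standing upright; all tins are alike; origin at the centre of its underside, z axis up. It may be absent (then there are fewer tins)
- tin5: round snack tin 5, 56 mm diameter, 52 mm tall, about 0.15 kg, silver with a green band and a brass-coloured lid, standing upright; all tins are alike; origin at the centre of its underside, z axis up. It may be absent (then there are fewer tins)
- wine: wine bottle, 74 mm diameter, 290 mm tall, standing to the left of the chiller; not part of the job; origin under its centre
- tumbler: empty glass tumbler, 76 mm diameter, 90 mm tall; not part of the job; origin under its centre
- bowl: dark wooden bowl, 140 mm diameter, 55 mm tall; not part of the job; origin under its centre

How it is judged (in metres and radians):
On the way, in this order (a step that is already met when the one before it is completed fails the run):
1. the clamp is freed before the stop has been moved (value of joint clamp below 0.5 rad and distance of stop_face from where it was at the start of the episode below 0.02 m and value of joint dial below 0.4 rad), for 0.1 s.
2. every tin stands upright in the channel, with the clamp still free and the dial off (x of tin1 in the frame of wall_face between -0.012 and 0.012 m and z of tin1 in the frame of wall_face between -0.006 and 0.008 m and y of tin1 in the frame of wall_face between 0.015 and 0.3 m and angle between each of tin1, tin2, tin3, tin4, tin5's own z axis and vertical below 0.12 rad and x of tin2 in the frame of wall_face between -0.012 and 0.012 m and z of tin2 in the frame of wall_face between -0.006 and 0.008 m and y of tin2 in the frame of wall_face between 0.015 and 0.3 m and x of tin3 in the frame of wall_face between -0.012 and 0.012 m and z of tin3 in the frame of wall_face between -0.006 and 0.008 m and y of tin3 in the frame of wall_face between 0.015 and 0.3 m and x of tin4 in the frame of wall_face between -0.012 and 0.012 m and z of tin4 in the frame of wall_face between -0.006 and 0.008 m and y of tin4 in the frame of wall_face between 0.015 and 0.3 m and x of tin5 in the frame of wall_face between -0.012 and 0.012 m and z of tin5 in the frame of wall_face between -0.006 and 0.008 m and y of tin5 in the frame of wall_face between 0.015 and 0.3 m and value of joint clamp below 0.6 rad and value of joint dial below 0.4 rad), for 0.3 s.
3. the stop is closed up to the row and clamped, with the dial still off (x of tin1 in the frame of wall_face between -0.012 and 0.012 m and z of tin1 in the frame of wall_face between -0.006 and 0.008 m and y of tin1 in the frame of wall_face between 0.015 and 0.3 m and angle between each of tin1, tin2, tin3, tin4, tin5's own z axis and vertical below 0.12 rad and x of tin2 in the frame of wall_face between -0.012 and 0.012 m and z of tin2 in the frame of wall_face between -0.006 and 0.008 m and y of tin2 in the frame of wall_face between 0.015 and 0.3 m and x of tin3 in the frame of wall_face between -0.012 and 0.012 m and z of tin3 in the frame of wall_face between -0.006 and 0.008 m and y of tin3 in the frame of wall_face between 0.015 and 0.3 m and x of tin4 in the frame of wall_face between -0.012 and 0.012 m and z of tin4 in the frame of wall_face between -0.006 and 0.008 m and y of tin4 in the frame of wall_face between 0.015 and 0.3 m and x of tin5 in the frame of wall_face between -0.012 and 0.012 m and z of tin5 in the frame of wall_face between -0.006 and 0.008 m and y of tin5 in the frame of wall_face between 0.015 and 0.3 m and value of joint clamp above 1.1 rad and value of joint dial below 0.4 rad and (((y of tin1 in the frame of wall_face between 0.02 and 0.042 m or y of tin2 in the frame of wall_face between 0.02 and 0.042 m or y of tin3 in the frame of wall_face between 0.02 and 0.042 m or y of tin4 in the frame of wall_face between 0.02 and 0.042 m or y of tin5 in the frame of wall_face between 0.02 and 0.042 m) and (y of tin1 in the frame of wall_face between 0.076 and 0.098 m or y of tin2 in the frame of wall_face between 0.076 and 0.098 m or y of tin3 in the frame of wall_face between 0.076 and 0.098 m or y of tin4 in the frame of wall_face between 0.076 and 0.098 m or y of tin5 in the frame of wall_face between 0.076 and 0.098 m) and (y of tin1 in the frame of wall_face between 0.132 and 0.154 m or y of tin2 in the frame of wall_face between 0.132 and 0.154 m or y of tin3 in the frame of wall_face between 0.132 and 0.154 m or y of tin4 in the frame of wall_face between 0.132 and 0.154 m or y of tin5 in the frame of wall_face between 0.132 and 0.154 m) and y of each of tin1, tin2, tin3, tin4, tin5 in the frame of wall_face below 0.154 m and value of joint stop between 0.102 and 0.12 m) or ((y of tin1 in the frame of wall_face between 0.02 and 0.042 m or y of tin2 in the frame of wall_face between 0.02 and 0.042 m or y of tin3 in the frame of wall_face between 0.02 and 0.042 m or y of tin4 in the frame of wall_face between 0.02 and 0.042 m or y of tin5 in the frame of wall_face between 0.02 and 0.042 m) and (y of tin1 in the frame of wall_face between 0.076 and 0.098 m or y of tin2 in the frame of wall_face between 0.076 and 0.098 m or y of tin3 in the frame of wall_face between 0.076 and 0.098 m or y of tin4 in the frame of wall_face between 0.076 and 0.098 m or y of tin5 in the frame of wall_face between 0.076 and 0.098 m) and (y of tin1 in the frame of wall_face between 0.132 and 0.154 m or y of tin2 in the frame of wall_face between 0.132 and 0.154 m or y of tin3 in the frame of wall_face between 0.132 and 0.154 m or y of tin4 in the frame of wall_face between 0.132 and 0.154 m or y of tin5 in the frame of wall_face between 0.132 and 0.154 m) and (y of tin1 in the frame of wall_face between 0.188 and 0.21 m or y of tin2 in the frame of wall_face between 0.188 and 0.21 m or y of tin3 in the frame of wall_face between 0.188 and 0.21 m or y of tin4 in the frame of wall_face between 0.188 and 0.21 m or y of tin5 in the frame of wall_face between 0.188 and 0.21 m) and y of each of tin1, tin2, tin3, tin4, tin5 in the frame of wall_face below 0.21 m and value of joint stop between 0.158 and 0.176 m) or ((y of tin1 in the frame of wall_face between 0.02 and 0.042 m or y of tin2 in the frame of wall_face between 0.02 and 0.042 m or y of tin3 in the frame of wall_face between 0.02 and 0.042 m or y of tin4 in the frame of wall_face between 0.02 and 0.042 m or y of tin5 in the frame of wall_face between 0.02 and 0.042 m) and (y of tin1 in the frame of wall_face between 0.076 and 0.098 m or y of tin2 in the frame of wall_face between 0.076 and 0.098 m or y of tin3 in the frame of wall_face between 0.076 and 0.098 m or y of tin4 in the frame of wall_face between 0.076 and 0.098 m or y of tin5 in the frame of wall_face between 0.076 and 0.098 m) and (y of tin1 in the frame of wall_face between 0.132 and 0.154 m or y of tin2 in the frame of wall_face between 0.132 and 0.154 m or y of tin3 in the frame of wall_face between 0.132 and 0.154 m or y of tin4 in the frame of wall_face between 0.132 and 0.154 m or y of tin5 in the frame of wall_face between 0.132 and 0.154 m) and (y of tin1 in the frame of wall_face between 0.188 and 0.21 m or y of tin2 in the frame of wall_face between 0.188 and 0.21 m or y of tin3 in the frame of wall_face between 0.188 and 0.21 m or y of tin4 in the frame of wall_face between 0.188 and 0.21 m or y of tin5 in the frame of wall_face between 0.188 and 0.21 m) and (y of tin1 in the frame of wall_face between 0.244 and 0.266 m or y of tin2 in the frame of wall_face between 0.244 and 0.266 m or y of tin3 in the frame of wall_face between 0.244 and 0.266 m or y of tin4 in the frame of wall_face between 0.244 and 0.266 m or y of tin5 in the frame of wall_face between 0.244 and 0.266 m) and y of each of tin1, tin2, tin3, tin4, tin5 in the frame of wall_face below 0.266 m and value of joint stop between 0.214 and 0.232 m))), for 0.3 s.
At the end, for the whole second after the job is handed in: every tin stands upright (7 deg) in the channel in a row from the end wall, the stop closed up to it (at most 12 mm of play in all), the clamp above 1.1 rad, the dial within 0.2 rad of the mark with as many dots as tins, all at rest (x of tin1 in the frame of wall_face between -0.012 and 0.012 m and z of tin1 in the frame of wall_face between -0.006 and 0.008 m and y of tin1 in the frame of wall_face between 0.015 and 0.3 m and angle between each of tin1, tin2, tin3, tin4, tin5's own z axis and vertical below 0.12 rad and x of tin2 in the frame of wall_face between -0.012 and 0.012 m and z of tin2 in the frame of wall_face between -0.006 and 0.008 m and y of tin2 in the frame of wall_face between 0.015 and 0.3 m and x of tin3 in the frame of wall_face between -0.012 and 0.012 m and z of tin3 in the frame of wall_face between -0.006 and 0.008 m and y of tin3 in the frame of wall_face between 0.015 and 0.3 m and x of tin4 in the frame of wall_face between -0.012 and 0.012 m and z of tin4 in the frame of wall_face between -0.006 and 0.008 m and y of tin4 in the frame of wall_face between 0.015 and 0.3 m and x of tin5 in the frame of wall_face between -0.012 and 0.012 m and z of tin5 in the frame of wall_face between -0.006 and 0.008 m and y of tin5 in the frame of wall_face between 0.015 and 0.3 m and value of joint clamp above 1.1 rad and (((y of tin1 in the frame of wall_face between 0.02 and 0.042 m or y of tin2 in the frame of wall_face between 0.02 and 0.042 m or y of tin3 in the frame of wall_face between 0.02 and 0.042 m or y of tin4 in the frame of wall_face between 0.02 and 0.042 m or y of tin5 in the frame of wall_face between 0.02 and 0.042 m) and (y of tin1 in the frame of wall_face between 0.076 and 0.098 m or y of tin2 in the frame of wall_face between 0.076 and 0.098 m or y of tin3 in the frame of wall_face between 0.076 and 0.098 m or y of tin4 in the frame of wall_face between 0.076 and 0.098 m or y of tin5 in the frame of wall_face between 0.076 and 0.098 m) and (y of tin1 in the frame of wall_face between 0.132 and 0.154 m or y of tin2 in the frame of wall_face between 0.132 and 0.154 m or y of tin3 in the frame of wall_face between 0.132 and 0.154 m or y of tin4 in the frame of wall_face between 0.132 and 0.154 m or y of tin5 in the frame of wall_face between 0.132 and 0.154 m) and y of each of tin1, tin2, tin3, tin4, tin5 in the frame of wall_face below 0.154 m and value of joint stop between 0.102 and 0.12 m and value of joint dial between 0.5 and 0.9 rad) or ((y of tin1 in the frame of wall_face between 0.02 and 0.042 m or y of tin2 in the frame of wall_face between 0.02 and 0.042 m or y of tin3 in the frame of wall_face between 0.02 and 0.042 m or y of tin4 in the frame of wall_face between 0.02 and 0.042 m or y of tin5 in the frame of wall_face between 0.02 and 0.042 m) and (y of tin1 in the frame of wall_face between 0.076 and 0.098 m or y of tin2 in the frame of wall_face between 0.076 and 0.098 m or y of tin3 in the frame of wall_face between 0.076 and 0.098 m or y of tin4 in the frame of wall_face between 0.076 and 0.098 m or y of tin5 in the frame of wall_face between 0.076 and 0.098 m) and (y of tin1 in the frame of wall_face between 0.132 and 0.154 m or y of tin2 in the frame of wall_face between 0.132 and 0.154 m or y of tin3 in the frame of wall_face between 0.132 and 0.154 m or y of tin4 in the frame of wall_face between 0.132 and 0.154 m or y of tin5 in the frame of wall_face between 0.132 and 0.154 m) and (y of tin1 in the frame of wall_face between 0.188 and 0.21 m or y of tin2 in the frame of wall_face between 0.188 and 0.21 m or y of tin3 in the frame of wall_face between 0.188 and 0.21 m or y of tin4 in the frame of wall_face between 0.188 and 0.21 m or y of tin5 in the frame of wall_face between 0.188 and 0.21 m) and y of each of tin1, tin2, tin3, tin4, tin5 in the frame of wall_face below 0.21 m and value of joint stop between 0.158 and 0.176 m and value of joint dial between 1.2 and 1.6 rad) or ((y of tin1 in the frame of wall_face between 0.02 and 0.042 m or y of tin2 in the frame of wall_face between 0.02 and 0.042 m or y of tin3 in the frame of wall_face between 0.02 and 0.042 m or y of tin4 in the frame of wall_face between 0.02 and 0.042 m or y of tin5 in the frame of wall_face between 0.02 and 0.042 m) and (y of tin1 in the frame of wall_face between 0.076 and 0.098 m or y of tin2 in the frame of wall_face between 0.076 and 0.098 m or y of tin3 in the frame of wall_face between 0.076 and 0.098 m or y of tin4 in the frame of wall_face between 0.076 and 0.098 m or y of tin5 in the frame of wall_face between 0.076 and 0.098 m) and (y of tin1 in the frame of wall_face between 0.132 and 0.154 m or y of tin2 in the frame of wall_face between 0.132 and 0.154 m or y of tin3 in the frame of wall_face between 0.132 and 0.154 m or y of tin4 in the frame of wall_face between 0.132 and 0.154 m or y of tin5 in the frame of wall_face between 0.132 and 0.154 m) and (y of tin1 in the frame of wall_face between 0.188 and 0.21 m or y of tin2 in the frame of wall_face between 0.188 and 0.21 m or y of tin3 in the frame of wall_face between 0.188 and 0.21 m or y of tin4 in the frame of wall_face between 0.188 and 0.21 m or y of tin5 in the frame of wall_face between 0.188 and 0.21 m) and (y of tin1 in the frame of wall_face between 0.244 and 0.266 m or y of tin2 in the frame of wall_face between 0.244 and 0.266 m or y of tin3 in the frame of wall_face between 0.244 and 0.266 m or y of tin4 in the frame of wall_face between 0.244 and 0.266 m or y of tin5 in the frame of wall_face between 0.244 and 0.266 m) and y of each of tin1, tin2, tin3, tin4, tin5 in the frame of wall_face below 0.266 m and value of joint stop between 0.214 and 0.232 m and value of joint dial between 1.9 and 2.3 rad)) and linear speed of each of tin1, tin2, tin3, tin4, tin5 below 0.03 m/s and velocity of joint stop below 0.01 m/s and velocity of joint dial below 0.1 rad/s); the robot touches nothing.
It fails at once if the wine is moved more than 40 mm or tipped (distance of wine from where it was at the start of the episode above 0.04 m or angle between wine's own z axis and vertical above 0.5 rad).
It fails at once if the tumbler is moved more than 40 mm or tipped (distance of tumbler from where it was at the start of the episode above 0.04 m or angle between tumbler's own z axis and vertical above 0.5 rad).
It fails at once if the bowl is moved more than 40 mm or tipped (distance of bowl from where it was at the start of the episode above 0.04 m or angle between bowl's own z axis and vertical above 0.5 rad).
Of tin1, tin2, tin3, tin4, tin5 only 3 to 5 are there at a start; the rules pass over those that are not, and their reading is None.
At some moment in a run one of tin1, tin2, tin3, tin4, tin5 may be knocked a few centimetres aside while the robot is not near it.
It also fails if it takes over 210 s, if anything falls off the work surface, if the arm or the gripper's body presses on something with over 40 N, if the wrist force passes 120 N, or if a joint passes its speed limit or range.

## Working session

There is one attempt and no reset: what is moved stays moved. The work goes in short steps, Python scripts to look and compute and a tool call to move; the robot and the scene stay as the last step left them, time stands still between calls to the robot, and variables do not carry over. Pictures are saved under pics/ and viewed, and the job is handed in when it is done.

Besides the shell and the picture viewer there is one more tool, called after ">>>" as name(argument=value, ...), one argument or row to a line, values as JSON. arm_command: Moves the arm, as the interface text tells. Its arguments: {"type":"object","properties":{"rows":{"type":"array","items":{"type":"array","items":{"type":"number"}}},"newtons":{"type":"number"}},"required":["rows"]}

```bash
mkdir -p pics; ls
python3 - <<'E'
from station import arm
import cv2, numpy as np
o=arm.get_obs(); print(o)
for n in ("scene","top"):
    im=arm.grab_frame(n); cv2.imwrite(f"pics/{n}0.png",im[:,:,::-1])
    c=arm.camera_info(n); print(n,{k:np.round(v,3).tolist() if not isinstance(v,str) else v for k,v in c.items()})
E
```

```text
pics
{'time_s': 0.0, 'joints': array([-1.15102332e+00,  3.20337820e-01,  1.56568435e+00, -2.97046493e-05,
        1.25739180e+00, -1.99965962e-02]), 'dq': array([-2.35843215e-04,  2.65035672e-03, -2.72788572e-04, -1.76214768e-04,
       -6.37617348e-04, -3.10684084e-05]), 'joint_efforts': array([-2.37972141e-03, -4.12466919e+01, -2.31980306e+01,  7.24155921e-02,
        4.56236035e-02, -1.54168138e-04]), 'position': array([ 244.58292037, -519.82929025,  213.09184444]), 'tcp_rot': array([ 0.8804585 ,  1.38730031, -0.87884486]), 'contact_force': array([ 0.45213819,  0.55327863, -0.37298196]), 'ft_torque': array([ 0.05143888, -0.00182837,  0.01403252]), 'grip_width': 91.08435205653714}
scene {'intrinsics': [[487.457, 0.0, 321.049], [0.0, 487.457, 198.837], [0.0, 0.0, 1.0]], 'extrinsics': [[-0.123, -0.848, 0.516, 1219.193], [0.992, -0.104, 0.066, 86.361], [-0.003, 0.52, 0.854, 1131.995], [0.0, 0.0, 0.0, 1.0]]}
top {'intrinsics': [[412.163, 0.0, 316.453], [0.0, 412.163, 202.209], [0.0, 0.0, 1.0]], 'extrinsics': [[-0.003, 0.981, -0.196, 394.553], [-1.0, -0.004, -0.008, 8.898], [-0.009, 0.196, 0.981, 1116.819], [0.0, 0.0, 0.0, 1.0]]}
```

View pics/scene0.png

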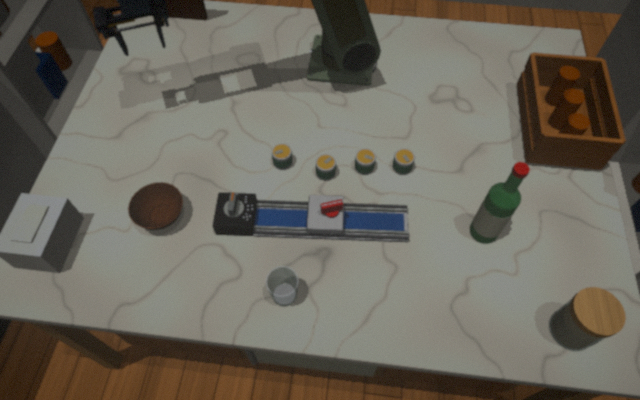

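View pics/top0.png

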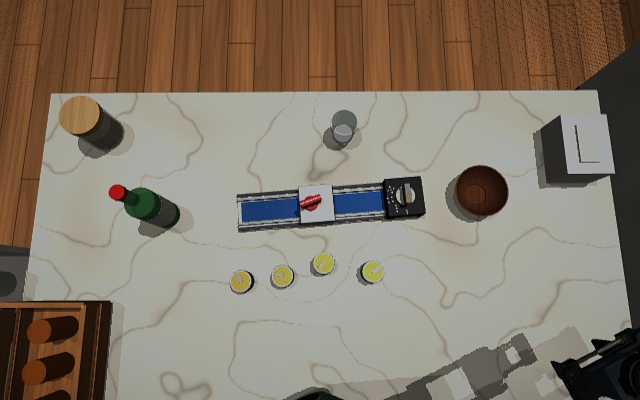

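```bash
cat > h.py <<'E'
from station import arm
import cv2, numpy as np
def proj(n,P):
    c=arm.camera_info(n);K=np.array(c["intrinsics"]);E=np.array(c["extrinsics"])
    q=(np.atleast_2d(P)-E[:3,3])@E[:3,:3]; q=q*[1,-1,-1]; u=q@K.T; return u[:,:2]/u[:,2:]
def ray(n,uv,z):
    c=arm.camera_info(n);K=np.array(c["intrinsics"]);E=np.array(c["extrinsics"])
    uv=np.atleast_2d(uv).astype(float); d=np.c_[uv,np.ones(len(uv))]@np.linalg.inv(K).T
    d=(d*[1,-1,-1])@E[:3,:3].T; o=E[:3,3]; return o+d*((z-o[2])/d[:,2:])
def grab(n,tag):
    im=arm.grab_frame(n); cv2.imwrite(f"pics/{n}_{tag}.png",im[:,:,::-1]); return im
def hsv(im): return cv2.cvtColor(im,cv2.COLOR_RGB2HSV)
def mask(im,lo,hi): return cv2.inRange(hsv(im),np.array(lo),np.array(hi))
def blobs(m,amin=20):
    n,l,s,c=cv2.connectedComponentsWithStats(m); return [(i,c[i],s[i]) for i in range(1,n) if s[i,4]>=amin],l
def crop(f,x0,y0,x1,y1,k,out):
    im=cv2.imread(f)[y0:y1,x0:x1]; cv2.imwrite(out,cv2.resize(im,None,fx=k,fy=k,interpolation=cv2.INTER_CUBIC))
E
python3 - <<'E'
from h import *
print(arm.camera_info("top").keys())
crop("pics/top0.png",220,160,440,300,3.6,"pics/topc.png")
crop("pics/scene0.png",200,135,430,255,3.4,"pics/scenec.png")
for n in ("scene","top"):
    im=cv2.imread(f"pics/{n}0.png")[:,:,::-1].copy()
    m=mask(im,(18,100,90),(34,255,255))
    b,l=blobs(m,30)
    for i,c,s in b:
        pts=cv2.findContours((l==i).astype(np.uint8),0,2)[0][0]
        e=cv2.minEnclosingCircle(pts)
        print(n,c.round(1),s,ray(n,c,52).round(1),ray(n,e[0],52).round(1))
    m=mask(im,(105,120,60),(125,255,255))
    b,l=blobs(m,30)
    for i,c,s in b:
        pts=np.vstack(cv2.findContours((l==i).astype(np.uint8),0,2)[0])
        bx=cv2.boxPoints(cv2.minAreaRect(pts)); print("blue",n,c.round(1),s,bx.round(1).tolist(),ray(n,bx,12).round(1).tolist())
E
```

```text
dict_keys(['intrinsics', 'extrinsics'])
scene [281.6 150.8] [273 145  17  13 149] [[ 425.7 -124.8   52. ]] [[ 424.9 -126.6   52. ]]
scene [364.5 155.8] [357 150  17  13 147] [[415.1 103.7  52. ]] [[415.5 105.   52. ]]
scene [403.9 155.6] [396 150  17  13 148] [[401.1 210.8  52. ]] [[404.2 211.1  52. ]]
scene [324.8 162.1] [317 155  17  14 153] [[449.3  -2.   52. ]] [[448.8  -1.1  52. ]]
blue scene [281.3 217.4] [256 209  51  17 757] [[255.89999389648438, 224.1999969482422], [256.5, 208.60000610351562], [306.20001220703125, 210.39999389648438], [305.6000061035156, 226.0]] [[640.0, -159.7, 12.0], [593.4, -167.3, 12.0], [582.9, -35.3, 12.0], [629.5, -30.2, 12.0]]
blue scene [373.8 220.9] [345 212  58  18 877] [[344.5, 227.5], [345.1000061035156, 211.8000030517578], [402.6000061035156, 213.89999389648438], [402.0, 229.60000610351562]] [[621.4, 70.6, 12.0], [574.6, 67.5, 12.0], [562.5, 218.6, 12.0], [609.4, 218.9, 12.0]]
top [ 88.5 117.6] [ 87 104   4  26  39] [[848.2 646.8  52. ]] [[851.4 647.1  52. ]]
top [ 75.8 121.1] [ 74 109   4  25  32] [[838.  680.8  52. ]] [[838.4 681.7  52. ]]
to
[... 189 characters left out ...]
   52. ]]
top [282.2 275.7] [273 267  19  18 232] [[416.7 105.5  52. ]] [[417.1 106.8  52. ]]
top [240.1 281.2] [231 272  19  19 241] [[403.3 212.4  52. ]] [[404.1 212.7  52. ]]
blue top [358.  202.3] [333 191  52  23 925] [[333.0, 194.8000030517578], [382.6000061035156, 190.6999969482422], [384.1000061035156, 209.6999969482422], [334.6000061035156, 213.8000030517578]] [[635.5, -27.2, 12.0], [646.5, -163.4, 12.0], [593.6, -165.9, 12.0], [582.8, -31.0, 12.0]]
blue top [269.2 209.7] [ 241  198   59   24 1071] [[240.5, 202.5], [298.0, 197.8000030517578], [299.6000061035156, 216.6999969482422], [242.0, 221.5]] [[615.1, 226.2, 12.0], [627.7, 68.8, 12.0], [575.1, 64.1, 12.0], [562.6, 220.2, 12.0]]
```

View pics/topc.png

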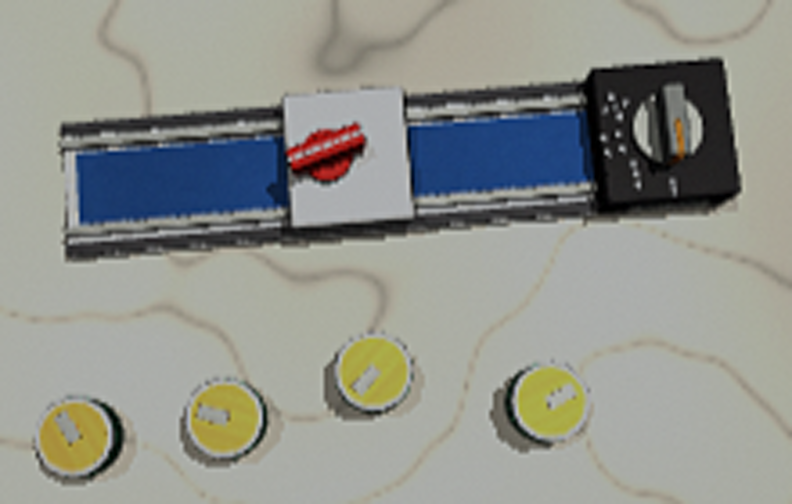

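View pics/scenec.png

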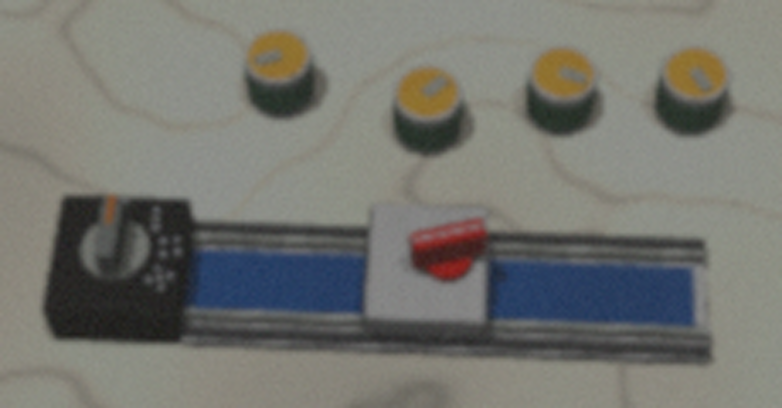

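Run:
```python
from h import *
from scipy.spatial.transform import Rotation as R
f=lambda p:np.array(p)/3.6+[220,160]
g=lambda p:np.array(p)/3.4+[200,135]
print("stop top",ray("top",f([(284,95),(402,88),(411,218),(293,226)]),55).round(1).tolist())
print("stop scene",ray("scene",g([(375,205),(486,208),(490,330),(365,322)]),55).round(1).tolist())
print("block top",ray("top",f([(588,72),(722,60),(739,198),(597,208)]),50).round(1).tolist())
print("block scene",ray("scene",g([(64,198),(188,202),(183,340),(52,334)]),50).round(1).tolist())
for n in ("scene","top"):
    im=cv2.imread(f"pics/{n}0.png")[:,:,::-1].copy()
    m=mask(im,(0,130,60),(8,255,255))|mask(im,(173,130,60),(180,255,255))
    for i,c,s in blobs(m,30)[0]: print("red",n,c.round(1),s,ray(n,c,90).round(1))
    m=mask(im,(8,150,110),(17,255,255))
    for i,c,s in blobs(m,3)[0]: print("or",n,c.round(1),s[4],ray(n,c,90).round(1))
print("knob top px bar",ray("top",f([(290,163),(362,128)]),90).round(1).tolist())
print("dial",ray("top",f([(678,158),(672,84)]),91).round(1).tolist())
print("wine",ray("top",(168,218),0),"tumbler",ray("top",(343,134),0),ray("scene",(285,293),0),"bowl",ray("top",(481,195),30))
o=arm.get_obs(); print(R.from_rotvec(o["tcp_rot"]).as_matrix().round(3))
```

```text
stop top [[649.4, 64.2, 55.0], [654.3, -22.6, 55.0], [557.6, -28.2, 55.0], [552.1, 57.1, 55.0]]
stop scene [[561.1, -26.4, 55.0], [553.5, 58.1, 55.0], [657.3, 71.5, 55.0], [661.9, -20.1, 55.0]]
block top [[667.0, -160.5, 50.0], [675.7, -259.9, 50.0], [572.1, -266.9, 50.0], [565.1, -163.5, 50.0]]
block scene [[581.0, -265.6, 50.0], [572.9, -170.0, 50.0], [690.3, -150.7, 50.0], [697.2, -247.0, 50.0]]
red scene [520.7 169.3] [513 162  16  16 189] [[437.4 508.6  90. ]]
red scene [331.7 209.1] [322 203  21  14 166] [[615.9  35.1  90. ]]
or scene [424.9   3.9] 8 [[-201.4  253.    90. ]]
or scene [497.2  16.2] 4 [[-167.2  486.4   90. ]]
or scene [503.2  20.5] 4 [[-148.4  504.2   90. ]]
or scene [533.3  54.7] 6 [[ -0.  584.2  90. ]]
or scene [580.  57.] 3 [[ -6.8 723.7  90. ]]
or scene [591.7  57.8] 6 [[ -7.4 758.2  90. ]]
or scene [540.3  99.7] 72 [[184.5 585.4  90. ]]
or scene [548.8 107.8] 5 [[212.9 605.8  90. ]]
or scene [615. 108.] 3 [[191.1 790.6  90. ]]
or scene [548.4 130.5] 68 [[296.9 595.1  90. ]]
or scene [591.3 137.7] 3 [[308.1 707.3  90. ]]
or scene [609.8 139.4] 55 [[308.3 755.
[... 8704 characters left out ...]
.6  90. ]]
or top [ 14.  354.5] 6 [[233.  738.6  90. ]]
or top [ 28. 359.] 5 [[222.8 703.7  90. ]]
or top [ 39.  361.3] 3 [[217.5 676.8  90. ]]
or top [ 13. 363.] 3 [[213.8 738.3  90. ]]
or top [ 42.7 364. ] 3 [[211.5 667.2  90. ]]
or top [ 94.  371.5] 10 [[194.6 543.3  90. ]]
or top [ 41.5 389.2] 184 [[155.6 662.9  90. ]]
knob top px bar [[591.7, 57.9, 90.0], [616.7, 7.0, 90.0]]
dial [[593.9, -215.0, 91.0], [647.5, -213.3, 91.0]]
wine [[574.98021327 426.81354023   0.        ]] tumbler [[815.75645198 -58.0852495    0.        ]] [[812.12885029 -55.52474715   0.        ]] bowl [[ 629.26541885 -424.45522277   30.        ]]
[[-0.001  0.905  0.426]
 [ 0.001  0.426 -0.905]
 [-1.     0.    -0.002]]
```

Run:
```python
from h import *
a=cv2.imread("pics/top0.png")[180:226,292:342]; b=cv2.imread("pics/scene0.png")[190:236,302:352]
k=8
im=np.hstack([cv2.resize(x,None,fx=k,fy=k,interpolation=cv2.INTER_NEAREST) for x in (a,b)])
cv2.imwrite("pics/knob.png",im)
W=np.array([620,-164.5]);ey=np.array([-.0804,.9968])
for s in (130,196,201): 
    p=np.r_[W+s*ey,97]; print(s,p,proj("top",p),proj("scene",p))
```

```text
130 [609.548 -34.916  97.   ] [[337.15744309 197.67688177]] [[303.87326581 202.51518838]]
196 [604.2416  30.8728  97.    ] [[311.13338535 199.8482712 ]] [[330.52715077 203.47131894]]
201 [603.8396  35.8568  97.    ] [[309.1608522  200.01285498]] [[332.54931615 203.54385824]]
```

View pics/knob.png

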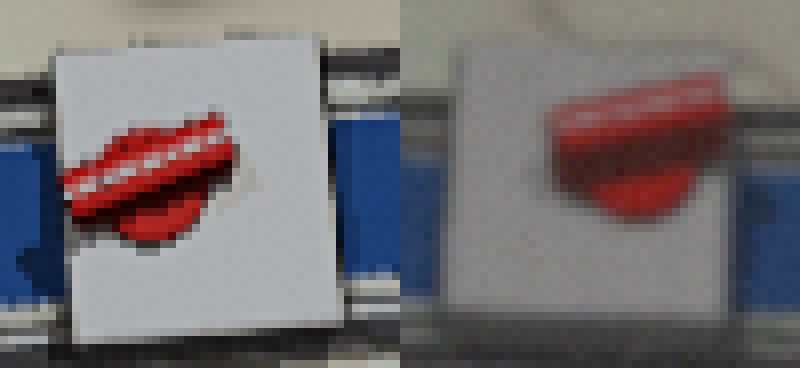

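Run:
```python
from h import *
for n,p in (("top",[(301,203.4),(320.75,196.2)]),("scene",[(321.4,204.8),(342,200.9)])):
    q=ray(n,p,97)[:,:2]; d=q[1]-q[0]; print(n,q.round(1).tolist(),np.degrees(np.arctan2(d[1],d[0])),np.linalg.norm(d),q.mean(0))
```

```text
top [[595.2, 56.4], [613.6, 6.5]] -69.81602075585631 53.171122947804236 [604.38305527  31.48757209]
scene [[610.8, 9.0], [593.4, 58.3]] 109.41726190879375 52.288817246852346 [602.08942936  33.6076662 ]
```

>>> arm_command(
  rows=[
    [0,0.6,0.9,0,8],
    [0,1.2,1.8,0,16],
    [0,1.8,2.7,0,24],
    [0,2.4,3.6,0,32],
    [0,3,4.5,0,40],
    [0,3.6,5.4,0,48],
    [0,4.2,6.3,0,56],
    [0,4.7,7.2,0,64],
  ],
)

```text
time_s: 0.9
position: [464.9, -184.0, 213.0]
tcp_rot: [0.007, 1.572, -0.007]
contact_force: [0.3, -0.8, 0.4]
grip_width: 91.5
```

>>> arm_command(
  rows=[
    [0,0.5,0.8,0,7],
    [0,1,1.6,0,14],
    [0,1.6,2.5,0,20],
    [0,2.2,3.4,0,20],
    [0,2.77,4.34,-0.4,20],
    [0,2.77,4.34,-0.8,20],
    [0,2.77,4.34,-0.8,20],
  ],
)

```text
time_s: 1.6
position: [602.0, 35.2, 168.8]
tcp_rot: [-0.27, 1.563, 0.271]
contact_force: [-0.5, -0.0, 0.3]
grip_width: 91.0
```

>>> arm_command(
  rows=[
    [0,0.03,-0.04,-0.6,0],
    [0,0.03,-0.04,-1.2,0],
    [0,0.03,-0.04,-1.7,0],
    [0,0.03,-0.04,-2.0,0],
    [0,0.03,-0.04,-2.0,0],
  ],
  newtons=15,
)

```text
time_s: 2.1
position: [601.5, 32.0, 67.2]
tcp_rot: [-0.269, 1.568, 0.271]
contact_force: [-0.4, 0.9, 0.2]
grip_width: 91.3
```

>>> arm_command(
  rows=[
    [0.6,0,0,0,0],
    [1,0,0,0,0],
    [1,0,0,0,0],
    [1,0,0,0,0],
    [1,0,0,0,0],
    [1,0,0,0,0],
    [1,0,0,0,0],
  ],
  newtons=15,
)

```text
time_s: 2.8
position: [601.5, 32.1, 67.3]
tcp_rot: [-0.269, 1.568, 0.271]
contact_force: [-0.7, 0.3, 0.9]
grip_width: 38.1
```

>>> arm_command(
  rows=[
    [1,0,0,0,0],
    [1,0,0,0,0],
    [1,0,0,0,0],
    [1,0,0,0,0],
    [1,0,0,0,0],
  ],
  newtons=25,
)

```text
time_s: 3.3
position: [604.2, 32.8, 67.4]
tcp_rot: [-0.268, 1.562, 0.271]
contact_force: [5.6, 2.5, -4.7]
grip_width: 16.2
```

>>> arm_command(
  rows=[
    [1,0,0,0,8],
    [1,0,0,0,16],
    [1,0,0,0,24],
    [1,0,0,0,32],
    [1,0,0,0,40],
    [1,0,0,0,48],
    [1,0,0,0,56],
    [1,0,0,0,64],
  ],
)

```text
time_s: 4.1
position: [604.9, 33.4, 67.3]
tcp_rot: [-1.134, 1.263, 1.129]
contact_force: [1.7, 1.6, -1.6]
grip_width: 15.5
```

>>> arm_command(
  rows=[
    [1,0,0,0,5],
    [1,0,0,0,10],
    [1,0,0,0,10],
  ],
)

```text
time_s: 4.4
position: [604.8, 33.5, 67.3]
tcp_rot: [-1.263, 1.182, 1.258]
contact_force: [0.8, 0.9, -0.1]
grip_width: 15.7
```

Run:
```python
from h import *
o=arm.get_obs(); print(o["joints"].round(3),o["contact_force"],o["ft_torque"],o["grip_width"],o["tcp_rot"])
grab("top","a1"); grab("scene","a1")
a=cv2.imread("pics/top_a1.png")[140:260,230:430]; b=cv2.imread("pics/scene_a1.png")[140:260,210:410]
cv2.imwrite("pics/a1.png",np.hstack([cv2.resize(x,None,fx=2,fy=2) for x in(a,b)]))
```

```text
[ 0.04   0.49   1.69  -0.007  0.963 -1.595] [ 0.78180944  0.93386093 -0.06577692] [ 0.29035589 -0.14524787  0.07634881] 15.720940165408097 [-1.26338106  1.18164043  1.25788297]
```

View pics/a1.png

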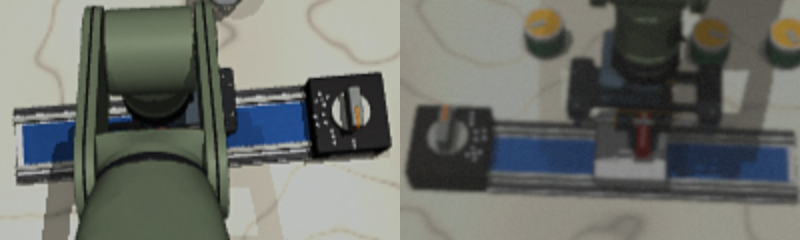

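>>> arm_command(
  rows=[
    [1,-0.04,0.5,0,0],
    [1,-0.08,1.0,0,0],
    [1,-0.12,1.5,0,0],
    [1,-0.16,2.0,0,0],
    [1,-0.2,2.5,0,0],
    [1,-0.24,2.95,0,0],
    [1,-0.24,2.95,0,0],
  ],
)

```text
time_s: 5.2
position: [592.7, 183.6, 67.3]
tcp_rot: [-1.262, 1.181, 1.258]
contact_force: [1.3, 1.3, -0.1]
grip_width: 15.8
```

Stop slid back about 150 mm. Release and lift, then look.

>>> arm_command(
  rows=[
    [0.3,0,0,0,0],
    [0.3,0,0,0,0],
    [0.3,0,0,0,0],
    [0.3,0,0,0,0],
    [0.2,0,0,0.8,0],
    [0,0,0,1.6,0],
    [0,0,0,2.4,0],
    [0,0,0,2.8,0],
  ],
)

```text
time_s: 6.0
position: [594.2, 183.4, 211.6]
tcp_rot: [-1.263, 1.175, 1.253]
contact_force: [0.4, -0.6, -0.6]
grip_width: 76.8
```

>>> arm_command(
  rows=[
    [0,-1,0.4,0,-8],
    [0,-2,0.8,0,-16],
    [0,-3,1.2,0,-24],
    [0,-4,1.6,0,-32],
    [0,-4,1.6,0,-40],
    [0,-4,1.6,0,-48],
    [0,-4,1.6,0,-56],
    [0,-4,1.6,0,-64],
  ],
)

```text
time_s: 6.8
position: [394.0, 263.0, 211.8]
tcp_rot: [-0.408, 1.535, 0.399]
contact_force: [0.1, 0.4, -0.4]
grip_width: 91.0
```

```bash
cat >> h.py <<'E'
def tins(tag,amin=60):
    r=[]
    for n in ("top","scene"):
        im=grab(n,tag); b,l=blobs(mask(im,(18,100,80),(34,255,255)),amin)
        for i,c,s in b:
            if s[2]>30 or s[3]>30: continue
            z=52; p=ray(n,c,z)[0]
            if 250<p[0]<720 and abs(p[1])<400: r.append((n,s[4],c.round(1).tolist(),p.round(1)[:2].tolist(),ray(n,c,64)[0].round(1)[:2].tolist()))
    for x in r: print(*x)
E
python3 - <<'E'
from h import *
tins("a2")
o=arm.get_obs();print(o["position"],o["joints"].round(3))
a=cv2.imread("pics/top_a2.png")[150:300,220:430]; b=cv2.imread("pics/scene_a2.png")[130:250,210:430]
cv2.imwrite("pics/a2.png",np.vstack([cv2.resize(x,(760,int(760*x.shape[0]/x.shape[1])//2*1)) if 0 else cv2.resize(x,(500,290)) for x in(a,b)]))
E
```

```text
top 226 [323.7, 262.3] [450.1, -0.2] [449.5, -0.1]
top 222 [372.0, 271.4] [426.8, -123.1] [426.4, -121.6]
top 233 [282.2, 275.7] [416.6, 105.6] [416.3, 104.5]
top 244 [240.2, 281.2] [403.1, 212.2] [403.0, 209.9]
scene 150 [281.7, 150.8] [425.7, -124.5] [434.5, -122.2]
scene 150 [364.6, 155.9] [415.1, 104.0] [424.1, 103.8]
scene 147 [404.0, 155.6] [401.1, 211.0] [410.2, 209.6]
scene 150 [324.8, 162.1] [449.4, -2.0] [457.9, -1.0]
[394.24428409 262.98515874 211.68686139] [ 0.567  0.164  1.784 -0.005  1.198  0.049]
```

View pics/a2.png

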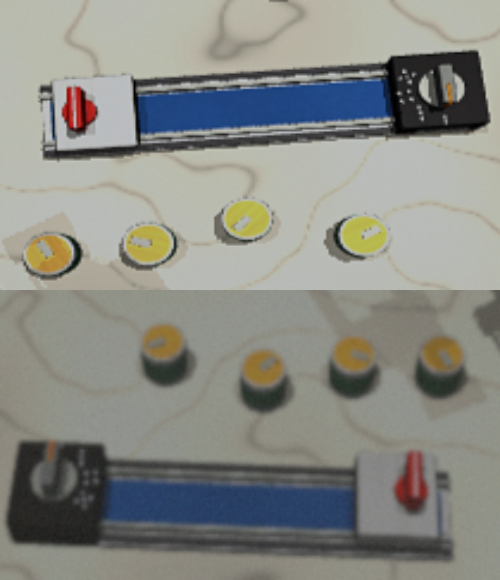

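>>> arm_command(
  rows=[
    [0,0.1,-0.5,0,-8],
    [0,0.18,-1.02,-0.5,-16],
    [0,0.18,-1.02,-1.2,-25],
    [0,0.18,-1.02,-2.0,-25],
    [0,0.18,-1.02,-2.8,-25],
    [0,0.18,-1.02,-3.5,-25],
    [0,0.18,-1.02,-3.84,-25],
    [0.1,0.18,-1.02,-3.84,-25],
  ],
  newtons=20,
)

```text
time_s: 7.7
position: [401.6, 210.8, 17.6]
tcp_rot: [-0.074, 1.578, 0.062]
contact_force: [-0.4, 0.5, 0.5]
grip_width: 85.7
```

>>> arm_command(
  rows=[
    [1,0,0,0,0],
    [1,0,0,0,0],
    [1,0,0,0,0],
    [1,0,0,0,0],
    [1,0,0,0,0],
    [1,0,0,0,0],
    [1,0,0,0,0],
  ],
  newtons=20,
)

```text
time_s: 8.4
position: [402.5, 211.2, 18.6]
tcp_rot: [-0.073, 1.576, 0.063]
contact_force: [0.1, 0.3, 6.4]
grip_width: 55.7
```

>>> arm_command(
  rows=[
    [1,0,0,0.5,0],
    [1,0,0,1.2,0],
    [1,0.3,-0.2,2,0],
    [1,1,-0.8,2,0],
    [1,1.7,-1.4,2,0],
    [1,2.4,-2.0,2,0],
    [1,3.1,-2.6,2,0],
    [1,3.8,-3.2,2,0],
  ],
)

```text
time_s: 9.2
position: [593.2, 49.8, 118.4]
tcp_rot: [-0.073, 1.577, 0.063]
contact_force: [0.4, 0.1, -0.9]
grip_width: 55.5
```

>>> arm_command(
  rows=[
    [1,0.16,-0.05,0,0],
    [1,0.21,-0.08,-0.2,0],
    [1,0.21,-0.08,-0.2,0],
    [1,0.21,-0.08,-0.2,0],
  ],
)

```text
time_s: 9.6
position: [601.9, 46.8, 107.5]
tcp_rot: [-0.074, 1.579, 0.064]
contact_force: [0.3, 0.5, -1.2]
grip_width: 55.8
```

>>> arm_command(
  rows=[
    [1,0.04,0,-0.4,0],
    [1,0.04,0,-0.8,0],
    [1,0.04,0,-1.1,0],
    [1,0.04,0,-1.25,0],
    [1,0.04,0,-1.25,0],
  ],
)

```text
time_s: 10.1
position: [602.6, 47.5, 44.4]
tcp_rot: [-0.075, 1.582, 0.065]
contact_force: [0.7, 0.4, -1.1]
grip_width: 55.8
```

Run:
```python
from h import *
o=arm.get_obs();print(o["position"],o["contact_force"],o["joints"].round(3))
grab("scene","b1")
crop("pics/scene_b1.png",290,150,430,250,5,"pics/b1.png")
```

```text
[602.60683157  47.51747669  44.37747283] [ 0.72188429  0.37386801 -1.0577798 ] [ 0.063  0.519  1.708 -0.007  0.927 -0.022]
```

View pics/b1.png

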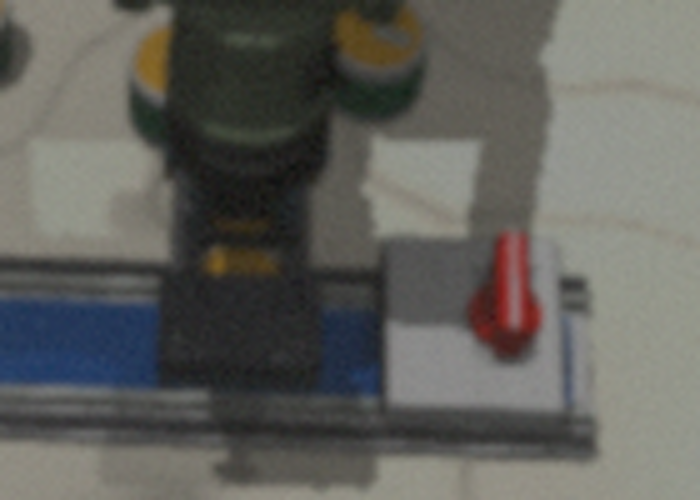

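>>> arm_command(
  rows=[
    [1,0.03,0,0,0],
    [1,0.03,0,-0.1,0],
    [1,0.03,0,-0.2,0],
    [1,0.03,0,-0.25,0],
    [1,0.03,0,-0.25,0],
  ],
)

```text
time_s: 10.65
position: [604.6, 47.5, 37.2]
tcp_rot: [-0.074, 1.579, 0.065]
contact_force: [-10.4, 0.8, 23.5]
grip_width: 57.5
```

>>> arm_command(
  rows=[
    [1,-0.04,0,0.3,0],
    [1,-0.04,0,0.3,0],
  ],
)

```text
time_s: 10.85
position: [604.5, 47.6, 55.0]
tcp_rot: [-0.074, 1.573, 0.065]
contact_force: [0.4, 0.3, -1.1]
grip_width: 57.4
```

Run:
```python
from h import *
W=np.array([620.8,-164.4]);ey=np.array([-.0804,.9968]);ex=np.array([.9968,.0804])
for n in ("top","scene"):
    im=cv2.imread(f"pics/{n}_a2.png")[:,:,::-1].copy()
    b,l=blobs(mask(im,(105,120,50),(125,255,255)),300)
    for i,c,s in b:
        m=l==i; xs=np.arange(s[0]+6,s[0]+s[2]-6)
        up=[np.where(m[:,x])[0].min() -.0 for x in xs]; lo=[np.where(m[:,x])[0].max()+1. for x in xs]
        zu,zl=(12,24) if n=="top" else (24,12)  # scene: upper edge = -x side
        # top: upper = +x (foot visible), lower = -x lip top ; scene: upper=-x foot visible, lower=+x lip top
        if n=="scene": zu,zl=12,24
        for nm,e,z in (("up",up,zu),("lo",lo,zl)):
            q=ray(n,np.c_[xs+.5,e]-0.5,z)[:,:2]-W
            cx=q@ex; cy=q@ey; f=np.polyfit(cy,cx,1)
            print(n,nm,"x at y=0,100,200:",np.polyval(f,[0,100,200]).round(1),"std",np.std(cx-np.polyval(f,cy)).round(2))
```

```text
top up x at y=0,100,200: [25.4 25.6 25.9] std 0.8
top lo x at y=0,100,200: [-29.4 -29.3 -29.2] std 0.78
scene up x at y=0,100,200: [-27.1 -27.1 -27. ] std 1.15
scene lo x at y=0,100,200: [26.1 25.9 25.6] std 0.85
```

Run:
```python
from h import *
grab("scene","b2");grab("top","b2")
a=cv2.imread("pics/scene_b2.png")[170:240,310:400];b=cv2.imread("pics/top_b2.png")[170:240,260:350]
cv2.imwrite("pics/b2.png",np.hstack([cv2.resize(x,(400,311),interpolation=cv2.INTER_CUBIC) for x in (a,b)]))
o=arm.get_obs();print(o["position"],o["contact_force"],o["grip_width"],o["ft_torque"])
```

```text
[602.98433358  47.50190593  52.37699574] [ 0.98240793 -0.68399354 -0.78101326] 57.62360600320087 [ 0.02284657 -0.06667244  0.00781483]
```

View pics/b2.png

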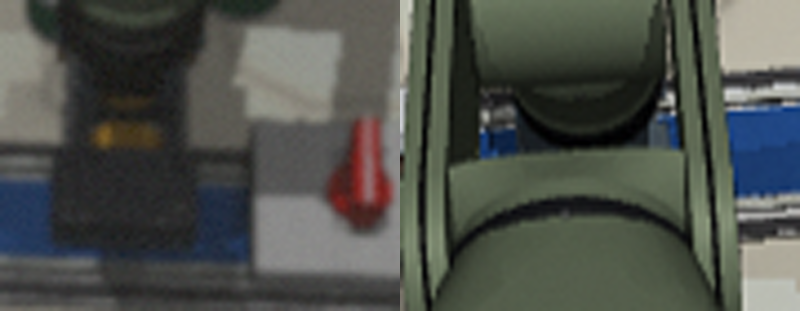

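>>> arm_command(
  rows=[
    [1,-0.02,0,-0.1,0],
    [1,-0.02,0,-0.15,0],
    [1,-0.02,0,-0.2,0],
    [1,-0.02,0,-0.25,0],
    [1,-0.02,0,-0.25,0],
  ],
)

```text
time_s: 11.45
position: [601.6, 47.5, 39.1]
tcp_rot: [-0.074, 1.579, 0.065]
contact_force: [0.1, -0.2, -0.4]
grip_width: 57.3
```

>>> arm_command(
  rows=[
    [1,0,0,-0.05,0],
    [1,0,0,-0.1,0],
    [1,0,0,-0.1,0],
  ],
)

```text
time_s: 11.75
position: [601.3, 47.5, 33.7]
tcp_rot: [-0.074, 1.58, 0.065]
contact_force: [-0.1, -1.0, -2.0]
grip_width: 57.6
```

>>> arm_command(
  rows=[
    [1,0.01,0,-0.04,0],
    [1,0.01,0,-0.08,0],
    [1,0.01,0,-0.08,0],
  ],
)

```text
time_s: 12.05
position: [602.1, 47.5, 29.9]
tcp_rot: [-0.074, 1.579, 0.065]
contact_force: [1.6, 0.7, -0.5]
grip_width: 57.1
```

>>> arm_command(
  rows=[
    [1,0,0,-0.03,0],
    [1,0,0,-0.06,0],
    [1,0,0,-0.06,0],
  ],
)

```text
time_s: 12.35
position: [603.3, 47.5, 27.9]
tcp_rot: [-0.074, 1.576, 0.065]
contact_force: [1.7, 0.3, 4.8]
grip_width: 56.2
```

>>> arm_command(
  rows=[
    [0.3,0,0,0.02,0],
    [0,0,0,0.04,0],
    [0,0,0,0.04,0],
    [0,0,0,0.04,0],
    [0,0,0,0.3,0],
    [0,0,0,1.0,0],
    [0,-0.6,0.3,1.6,0],
    [0,-1.4,0.6,2,0],
  ],
)

```text
time_s: 13.15
position: [535.2, 77.8, 130.8]
tcp_rot: [-0.073, 1.571, 0.064]
contact_force: [-0.3, 0.5, 0.7]
grip_width: 91.5
```

>>> arm_command(
  rows=[
    [0,-0.8,0.5,0.5,0],
    [0,-1.6,1.0,0.5,0],
    [0,-2.0,1.2,0.5,0],
    [0,-2.0,1.2,0.5,0],
  ],
)

```text
time_s: 13.55
position: [432.5, 138.7, 157.0]
tcp_rot: [-0.074, 1.57, 0.067]
contact_force: [0.3, -0.0, -0.1]
grip_width: 91.0
```

Run:
```python
from h import *
tins("b3")
a=cv2.imread("pics/top_b3.png")[150:300,220:430]; b=cv2.imread("pics/scene_b3.png")[130:250,210:430]
cv2.imwrite("pics/b3.png",np.vstack([cv2.resize(x,(500,290)) for x in(a,b)]))
o=arm.get_obs();print(o["position"],o["joints"].round(3),o["time_s"])
```

```text
top 215 [304.6, 202.8] [605.7, 49.0] [603.3, 48.5]
top 227 [323.6, 262.4] [450.0, -0.2] [449.4, -0.1]
top 222 [372.0, 271.4] [426.8, -123.1] [426.4, -121.6]
top 192 [284.2, 275.3] [417.8, 100.6] [417.5, 99.5]
scene 149 [281.5, 150.8] [425.9, -125.0] [434.7, -122.7]
scene 150 [364.6, 155.8] [415.0, 104.0] [424.0, 103.8]
scene 150 [324.7, 162.2] [449.5, -2.1] [458.1, -1.1]
scene 195 [337.0, 210.0] [594.7, 47.1] [601.7, 47.6]
[435.78898352 138.0015201  156.73287775] [ 0.285  0.184  1.909 -0.006  1.049  0.2  ] 13.65
```

View pics/b3.png

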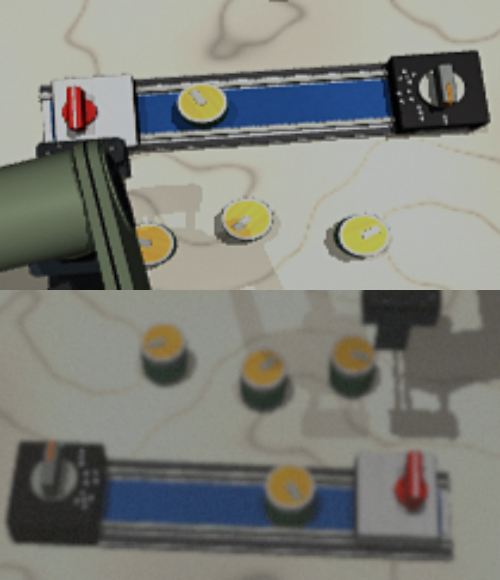

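>>> arm_command(
  rows=[
    [0,-0.37,-0.67,-0.3,0],
    [0,-0.37,-0.67,-0.8,0],
    [0,-0.37,-0.67,-1.5,0],
    [0,-0.37,-0.67,-2.2,0],
    [0,-0.37,-0.67,-2.7,0],
    [0.2,-0.37,-0.67,-2.73,0],
    [0.4,-0.37,-0.67,-2.73,0],
    [1,-0.37,-0.67,-2.73,0],
  ],
  newtons=25,
)

```text
time_s: 14.45
position: [419.0, 104.5, 21.3]
tcp_rot: [-0.072, 1.566, 0.065]
contact_force: [0.3, -0.0, 0.3]
grip_width: 70.1
```

>>> arm_command(
  rows=[
    [1,0,0,0,0],
    [1,0,0,0,0],
    [1,0,0,0,0],
    [1,0,0,0,0],
    [1,0,0,0,0],
  ],
  newtons=25,
)

```text
time_s: 14.95
position: [420.0, 104.7, 22.5]
tcp_rot: [-0.072, 1.563, 0.066]
contact_force: [-0.5, -1.6, 6.3]
grip_width: 55.8
```

Run:
```python
from h import *
for i in range(4):
    o=arm.get_obs();print(o["time_s"],o["position"].round(2),o["joints"].round(4),o["contact_force"].round(1)); 
    if i%2: grab("scene","c0")
c,im=None,cv2.imread("pics/scene_c0.png")
crop("pics/scene_c0.png",300,130,430,230,5,"pics/c0.png")
```

```text
14.95 [420.   104.71  22.5 ] [ 0.222   0.3289  2.1415 -0.0088  0.6653  0.1411] [-0.5 -1.6  6.3]
14.95 [420.   104.71  22.5 ] [ 0.222   0.3289  2.1415 -0.0088  0.6653  0.1411] [-0.5 -1.6  6.3]
15.0 [420.02 104.71  22.53] [ 0.2219  0.3289  2.1415 -0.0088  0.6653  0.1411] [-0.2  0.4  6.6]
15.0 [420.02 104.71  22.53] [ 0.2219  0.3289  2.1415 -0.0088  0.6653  0.1411] [-0.2  0.4  6.6]
```

View pics/c0.png

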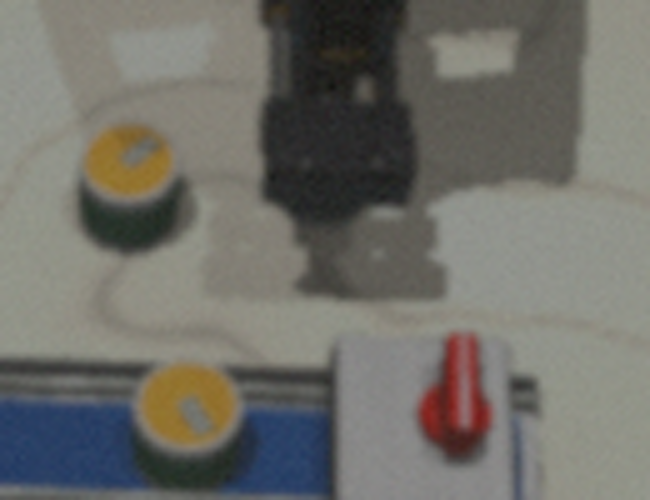

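>>> arm_command(
  rows=[
    [1,0,0,0.5,0],
    [1,0,0,1.2,0],
    [1,0.5,-0.3,1.8,0],
    [1,1.2,-0.7,1.8,0],
    [1,1.9,-1.2,1.8,0],
    [1,2.6,-1.6,1.8,0],
    [1,3.2,-2.0,1.8,0],
    [1,3.76,-2.35,1.6,0],
  ],
)

```text
time_s: 15.85
position: [610.3, -14.0, 103.7]
tcp_rot: [-0.072, 1.559, 0.065]
contact_force: [1.5, 0.7, -1.4]
grip_width: 55.8
```

>>> arm_command(
  rows=[
    [1,0.18,-0.1,-0.2,0],
    [1,0.18,-0.1,-0.2,0],
    [1,0.18,-0.1,-0.2,0],
  ],
)

```text
time_s: 16.15
position: [617.8, -18.3, 93.2]
tcp_rot: [-0.072, 1.562, 0.066]
contact_force: [-0.9, 0.7, -1.3]
grip_width: 55.5
```

>>> arm_command(
  rows=[
    [1,-0.1,0.06,-0.2,0],
    [1,-0.2,0.11,-0.5,0],
    [1,-0.2,0.11,-0.8,0],
    [1,-0.2,0.11,-0.8,0],
    [1,-0.2,0.11,-0.8,0],
  ],
)

```text
time_s: 16.65
position: [606.9, -12.1, 53.4]
tcp_rot: [-0.072, 1.563, 0.066]
contact_force: [0.4, -0.2, -1.2]
grip_width: 55.6
```

>>> arm_command(
  rows=[
    [1,0.02,-0.01,0,0],
    [1,0.02,-0.01,-0.1,0],
    [1,0.02,-0.01,-0.18,0],
    [1,0.02,-0.01,-0.18,0],
  ],
)

```text
time_s: 17.05
position: [607.4, -12.6, 43.8]
tcp_rot: [-0.072, 1.564, 0.066]
contact_force: [0.7, -0.2, -1.3]
grip_width: 55.5
```

>>> arm_command(
  rows=[
    [1,0.01,0,-0.06,0],
    [1,0.01,0,-0.12,0],
    [1,0.01,0,-0.16,0],
    [1,0.01,0,-0.16,0],
  ],
)

```text
time_s: 17.45
position: [607.6, -12.6, 35.4]
tcp_rot: [-0.072, 1.565, 0.066]
contact_force: [0.1, 0.2, -2.3]
grip_width: 55.4
```

Good, inside the lips without contact. Down the last bit, release, and move to the next.

>>> arm_command(
  rows=[
    [1,0,0,-0.03,0],
    [1,0,0,-0.04,0],
    [0.3,0,0,-0.03,0],
    [0,0,0,0,0],
    [0,0,0,0,0],
    [0,0,0,0,0],
    [0,0,0,0.5,0],
    [0,0,0,1.3,0],
  ],
)

```text
time_s: 18.25
position: [605.5, -12.6, 98.3]
tcp_rot: [-0.072, 1.572, 0.067]
contact_force: [0.8, -0.4, 0.2]
grip_width: 91.2
```

>>> arm_command(
  rows=[
    [0,-0.6,0.4,0.6,0],
    [0,-1.4,0.9,0.8,0],
    [0,-2.2,1.3,0.8,0],
    [0,-3,1.7,0.8,0],
    [0,-3.2,1.8,0.8,0],
  ],
)

```text
time_s: 18.75
position: [440.9, 78.4, 138.1]
tcp_rot: [-0.073, 1.575, 0.069]
contact_force: [1.4, -0.2, -0.2]
grip_width: 91.1
```

Run:
```python
from h import *
tins("c3")
a=cv2.imread("pics/top_c3.png")[150:300,220:430]; b=cv2.imread("pics/scene_c3.png")[130:250,210:430]
cv2.imwrite("pics/c3.png",np.vstack([cv2.resize(x,(500,290)) for x in(a,b)]))
o=arm.get_obs();print(o["position"],o["joints"].round(3),o["time_s"])
```

```text
top 210 [327.6, 201.2] [609.7, -11.7] [607.2, -11.4]
top 215 [304.6, 202.8] [605.7, 49.0] [603.3, 48.5]
top 232 [323.6, 262.3] [450.1, 0.0] [449.4, 0.1]
top 222 [372.0, 271.4] [426.8, -123.1] [426.4, -121.6]
scene 150 [281.6, 150.9] [426.1, -124.9] [434.9, -122.5]
scene 151 [324.7, 162.1] [449.2, -2.3] [457.7, -1.3]
scene 197 [313.2, 208.9] [599.1, -13.9] [606.0, -12.8]
scene 196 [337.0, 210.0] [594.7, 47.0] [601.6, 47.5]
[444.3790355   77.94667358 138.56162209] [ 0.15   0.195  1.947 -0.003  1.002  0.062] 18.85
```

View pics/c3.png

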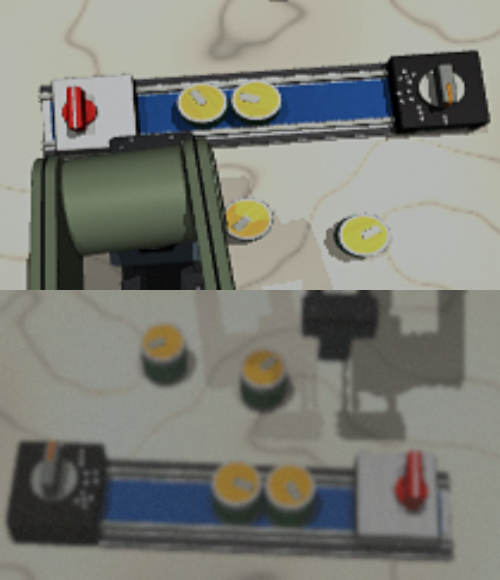

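>>> arm_command(
  rows=[
    [0,0.06,-0.8,0,0],
    [0,0.1,-1.58,-0.3,0],
    [0,0.1,-1.58,-1,0],
    [0,0.1,-1.58,-1.7,0],
    [0,0.1,-1.58,-2.2,0],
    [0,0.1,-1.58,-2.37,0],
    [0.1,0.1,-1.58,-2.37,0],
  ],
)

```text
time_s: 19.55
position: [450.0, -1.6, 19.1]
tcp_rot: [-0.073, 1.573, 0.068]
contact_force: [-0.4, 0.1, -0.3]
grip_width: 85.7
```

>>> arm_command(
  rows=[
    [1,0,0,0,0],
    [1,0,0,0,0],
    [1,0,0,0,0],
    [1,0,0,0,0],
    [1,0,0,0,0],
    [1,0,0,0,0],
    [1,0,0,0,0],
  ],
  newtons=25,
)

```text
time_s: 20.25
position: [450.2, -1.6, 19.9]
tcp_rot: [-0.073, 1.572, 0.068]
contact_force: [-1.9, -0.0, 6.7]
grip_width: 55.7
```

>>> arm_command(
  rows=[
    [1,0,0,0.5,0],
    [1,0,0,1.2,0],
    [1,0.5,-0.2,1.8,0],
    [1,1.2,-0.5,1.8,0],
    [1,1.9,-0.8,1.8,0],
    [1,2.6,-1.15,1.8,0],
    [1,3.25,-1.42,1.8,0],
    [1,3.25,-1.42,1.6,0],
  ],
)

```text
time_s: 21.05
position: [618.0, -74.5, 100.5]
tcp_rot: [-0.073, 1.565, 0.065]
contact_force: [0.2, -0.6, -1.9]
grip_width: 55.4
```

>>> arm_command(
  rows=[
    [1,0,0,-0.3,0],
    [1,0,0,-0.6,0],
    [1,0,0,-0.9,0],
    [1,0,0,-0.9,0],
  ],
)

```text
time_s: 21.45
position: [615.1, -73.9, 52.7]
tcp_rot: [-0.073, 1.571, 0.067]
contact_force: [0.6, 0.6, -2.6]
grip_width: 55.3
```

>>> arm_command(
  rows=[
    [1,-0.04,0.02,0,0],
    [1,-0.04,0.02,-0.1,0],
    [1,-0.04,0.02,-0.2,0],
    [1,-0.04,0.02,-0.2,0],
  ],
)

```text
time_s: 21.85
position: [612.7, -72.7, 42.3]
tcp_rot: [-0.073, 1.572, 0.067]
contact_force: [-0.1, -0.0, -2.4]
grip_width: 55.2
```

>>> arm_command(
  rows=[
    [1,0,0,-0.06,0],
    [1,0,0,-0.12,0],
    [1,0,0,-0.18,0],
    [1,0,0,-0.18,0],
  ],
)

```text
time_s: 22.25
position: [612.4, -72.8, 32.8]
tcp_rot: [-0.072, 1.573, 0.067]
contact_force: [0.8, -0.5, -2.1]
grip_width: 55.5
```

>>> arm_command(
  rows=[
    [1,0,0,-0.03,0],
    [1,0,0,-0.04,0],
    [0.3,0,0,-0.03,0],
    [0,0,0,0,0],
    [0,0,0,0,0],
    [0,0,0,0,0],
    [0,0,0,0.5,0],
    [0,0,0,1.3,0],
  ],
)

```text
time_s: 23.05
position: [610.2, -72.5, 95.6]
tcp_rot: [-0.071, 1.58, 0.068]
contact_force: [1.1, 0.5, -0.1]
grip_width: 91.1
```

>>> arm_command(
  rows=[
    [0,-0.6,0.4,0.6,0],
    [0,-1.4,0.9,0.8,0],
    [0,-2.2,1.3,0.8,0],
    [0,-3,1.7,0.8,0],
    [0,-3.2,1.8,0.8,0],
  ],
)

```text
time_s: 23.55
position: [445.4, 18.8, 135.4]
tcp_rot: [-0.072, 1.584, 0.07]
contact_force: [0.7, 0.8, 0.1]
grip_width: 91.2
```

Run:
```python
from h import *
tins("d3")
a=cv2.imread("pics/top_d3.png")[150:300,220:430]; b=cv2.imread("pics/scene_d3.png")[130:250,210:430]
cv2.imwrite("pics/d3.png",np.vstack([cv2.resize(x,(500,290)) for x in(a,b)]))
o=arm.get_obs();print(o["position"],o["joints"].round(3),o["time_s"])
```

```text
top 208 [350.6, 198.8] [615.7, -72.4] [613.2, -71.5]
top 211 [327.6, 201.2] [609.7, -11.7] [607.3, -11.5]
top 215 [304.6, 202.8] [605.7, 49.0] [603.3, 48.5]
top 231 [371.9, 271.4] [426.9, -122.9] [426.5, -121.5]
scene 148 [281.7, 150.8] [425.7, -124.4] [434.5, -122.1]
scene 191 [289.3, 208.7] [605.9, -74.7] [612.7, -72.9]
scene 195 [313.2, 208.9] [599.1, -13.8] [606.0, -12.7]
scene 196 [337.0, 210.0] [594.8, 47.0] [601.7, 47.5]
[449.07867165  18.07670326 135.95797227] [ 0.017  0.199  1.949 -0.003  1.003 -0.072] 23.65
```

View pics/d3.png

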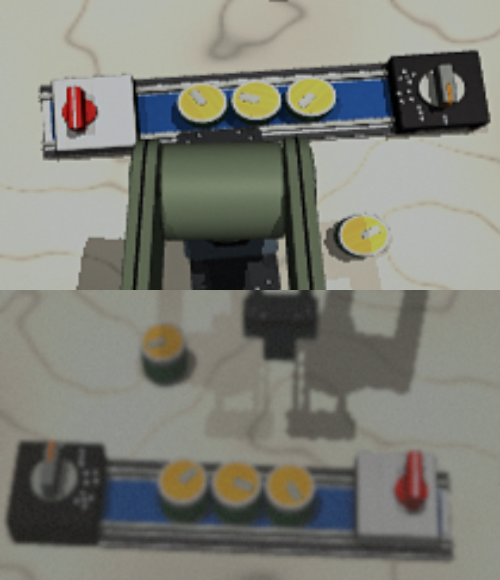

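>>> arm_command(
  rows=[
    [0,-0.15,-0.95,0,0],
    [0,-0.3,-1.9,0,0],
    [0,-0.45,-2.84,-0.3,0],
    [0,-0.45,-2.84,-0.9,0],
    [0,-0.45,-2.84,-1.6,0],
    [0,-0.45,-2.84,-2.1,0],
    [0,-0.45,-2.84,-2.32,0],
    [0.1,-0.45,-2.84,-2.32,0],
  ],
)

```text
time_s: 24.45
position: [426.9, -124.5, 18.7]
tcp_rot: [-0.072, 1.582, 0.069]
contact_force: [1.1, -1.1, -0.1]
grip_width: 85.7
```

>>> arm_command(
  rows=[
    [1,0,0,0,0],
    [1,0,0,0,0],
    [1,0,0,0,0],
    [1,0,0,0,0],
    [1,0,0,0,0],
    [1,0,0,0,0],
    [1,0,0,0,0],
  ],
  newtons=25,
)

```text
time_s: 25.15
position: [427.6, -124.6, 19.5]
tcp_rot: [-0.072, 1.58, 0.069]
contact_force: [-0.6, 0.9, 6.6]
grip_width: 55.7
```

>>> arm_command(
  rows=[
    [1,0,0,0.5,0],
    [1,0,0,1.2,0],
    [1,0.5,0,1.8,0],
    [1,1.2,0,1.8,0],
    [1,1.9,-0.05,1.8,0],
    [1,2.6,-0.1,1.8,0],
    [1,3.3,-0.15,1.8,0],
    [1,3.75,-0.16,1.6,0],
  ],
)

```text
time_s: 25.95
position: [618.2, -132.9, 100.1]
tcp_rot: [-0.073, 1.576, 0.068]
contact_force: [-0.1, -1.4, -1.6]
grip_width: 55.6
```

>>> arm_command(
  rows=[
    [1,0,0,0,0],
    [1,0,0,-0.2,0],
    [1,0,0,-0.5,0],
    [1,0,0,-0.8,0],
    [1,0,0,-0.8,0],
  ],
)

```text
time_s: 26.45
position: [614.7, -132.3, 57.7]
tcp_rot: [-0.072, 1.583, 0.07]
contact_force: [-0.6, 0.2, -1.4]
grip_width: 56.1
```

>>> arm_command(
  rows=[
    [1,0.06,0,0,0],
    [1,0.06,0,-0.1,0],
    [1,0.06,0,-0.25,0],
    [1,0.06,0,-0.25,0],
  ],
)

```text
time_s: 26.85
position: [616.9, -132.2, 44.3]
tcp_rot: [-0.071, 1.585, 0.07]
contact_force: [-0.6, 0.4, -2.0]
grip_width: 55.6
```

>>> arm_command(
  rows=[
    [1,0.02,0,-0.06,0],
    [1,0.02,0,-0.12,0],
    [1,0.02,0,-0.19,0],
    [1,0.02,0,-0.19,0],
  ],
)

```text
time_s: 27.25
position: [617.5, -132.1, 34.2]
tcp_rot: [-0.071, 1.586, 0.07]
contact_force: [-0.8, -0.5, -1.5]
grip_width: 55.5
```

>>> arm_command(
  rows=[
    [1,0,0,-0.03,0],
    [1,0,0,-0.06,0],
    [0.3,0,0,-0.05,0],
    [0,0,0,0,0],
    [0,0,0,0,0],
    [0,0,0,0,0],
    [0,0,0,0.5,0],
    [0,0,0,1.5,0],
  ],
)

```text
time_s: 28.05
position: [614.6, -131.4, 105.8]
tcp_rot: [-0.069, 1.595, 0.072]
contact_force: [1.0, -0.1, 0.0]
grip_width: 90.9
```

>>> arm_command(
  rows=[
    [0,-0.6,0.4,0.6,8],
    [0,-1.4,0.9,0.8,16],
    [0,-2.2,1.3,0.8,24],
    [0,-3,1.7,0.8,32],
    [0,-3.2,1.8,0.8,40],
    [0,-3.2,2.6,0.8,48],
    [0,-3.2,3.4,1.2,56],
  ],
)

```text
time_s: 28.75
position: [452.4, 38.9, 164.6]
tcp_rot: [-0.844, 1.433, 0.83]
contact_force: [2.3, 0.1, 0.3]
grip_width: 91.3
```

Run:
```python
from h import *
tins("e3")
a=cv2.imread("pics/top_e3.png")[150:300,220:430]; b=cv2.imread("pics/scene_e3.png")[130:250,210:430]
cv2.imwrite("pics/e3.png",np.vstack([cv2.resize(x,(500,290)) for x in(a,b)]))
o=arm.get_obs();print(o["position"],o["joints"].round(3),o["time_s"])
```

```text
top 203 [373.3, 197.5] [619.1, -132.1] [616.6, -130.5]
top 209 [348.3, 198.3] [617.3, -66.3] [614.8, -65.5]
top 211 [327.0, 201.1] [609.9, -10.0] [607.4, -9.8]
top 215 [304.6, 202.8] [605.7, 49.0] [603.3, 48.5]
scene 192 [266.0, 207.4] [609.3, -134.8] [616.0, -132.3]
scene 192 [291.6, 209.4] [607.3, -68.4] [614.1, -66.7]
scene 194 [313.7, 209.2] [599.7, -12.5] [606.5, -11.4]
scene 196 [337.0, 209.9] [594.5, 47.1] [601.4, 47.6]
[455.86916936  42.04391278 167.99467057] [ 0.08   0.18   1.882 -0.02   1.091 -0.984] 28.85
```

View pics/e3.png

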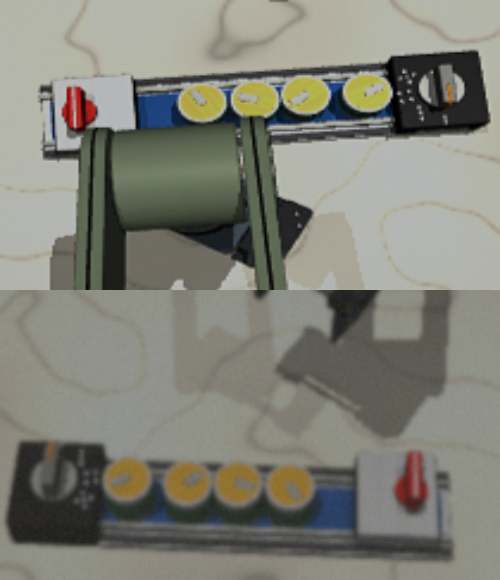

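>>> arm_command(
  rows=[
    [0,0.5,0.5,0,8],
    [0,1.1,1.1,0,16],
    [0,1.7,1.7,0,24],
    [0,2.3,2.3,0,33],
    [0,2.74,2.83,0,33],
    [0,2.74,2.83,-0.3,33],
    [0,2.74,2.83,-0.6,33],
  ],
)

```text
time_s: 29.55
position: [593.8, 183.7, 137.0]
tcp_rot: [-1.284, 1.186, 1.255]
contact_force: [0.2, 0.2, -1.5]
grip_width: 91.3
```

Run:
```python
from h import *
o=arm.get_obs();print(o["position"],o["joints"].round(3),o["time_s"])
im=cv2.imread("pics/scene_e3.png")[:,:,::-1].copy()
crop("pics/scene_e3.png",360,185,400,225,14,"pics/kn.png")
print(proj("scene",[[592.7,183.5,97],[594.5,183.4,97],[592.7,183.5,65]]))
```

```text
[593.82236336 183.74117984 137.04791885] [ 0.293  0.448  1.564 -0.024  1.133 -1.346] 29.55
[[392.62606311 205.96636575]
 [392.55050688 206.58748979]
 [391.06511454 212.41618301]]
```

View pics/kn.png

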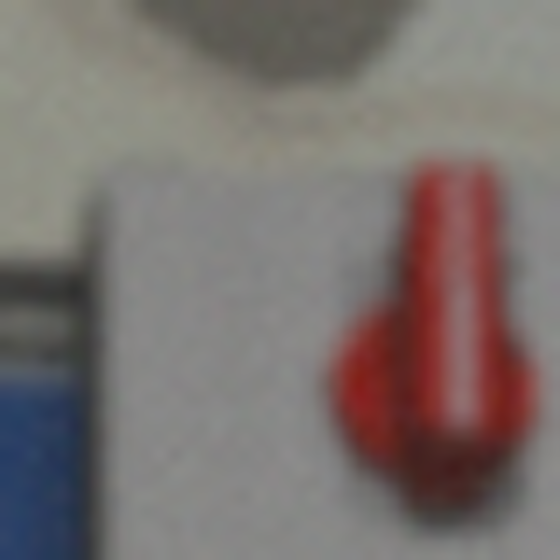

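>>> arm_command(
  rows=[
    [0,0,0,-0.5,0],
    [0.2,0,0,-1.0,0],
    [0.5,0,0,-1.4,0],
    [1,0,0,-1.4,0],
    [1,0,0,-1.4,0],
    [1,0,0,-1.4,0],
    [1,0,0,-1.4,0],
    [1,0,0,-1.4,0],
  ],
  newtons=30,
)

```text
time_s: 30.35
position: [594.4, 183.9, 68.2]
tcp_rot: [-1.284, 1.184, 1.254]
contact_force: [-0.6, -0.0, 0.5]
grip_width: 37.7
```

>>> arm_command(
  rows=[
    [1,0,0,0,0],
    [1,0,0,0,0],
    [1,0,0,0,0],
    [1,0,0,0,0],
  ],
)

```text
time_s: 30.75
position: [594.5, 183.8, 68.5]
tcp_rot: [-1.284, 1.184, 1.253]
contact_force: [-0.2, -2.2, 1.8]
grip_width: 15.9
```

>>> arm_command(
  rows=[
    [1,0.02,-0.25,0,0],
    [1,0.04,-0.5,0,0],
    [1,0.06,-0.7,0,0],
    [1,0.07,-0.85,0,0],
    [1,0.08,-0.95,0,0],
    [1,0.08,-1.02,0,0],
    [1,0.09,-1.08,0,0],
    [1,0.09,-1.14,0,0],
  ],
)

```text
time_s: 31.55
position: [599.1, 127.6, 68.5]
tcp_rot: [-1.283, 1.183, 1.254]
contact_force: [-0.8, 4.6, 0.5]
grip_width: 16.1
```

>>> arm_command(
  rows=[
    [1,0,-0.04,0,0],
    [1,0.01,-0.08,0,0],
    [1,0.01,-0.1,0,0],
  ],
)

```text
time_s: 31.85
position: [599.5, 123.0, 68.4]
tcp_rot: [-1.282, 1.183, 1.254]
contact_force: [-0.6, 5.6, 0.9]
grip_width: 15.9
```

>>> arm_command(
  rows=[
    [1,0,-0.04,0,0],
    [1,0,-0.07,0,0],
    [1,0,-0.1,0,0],
    [1,0,-0.1,0,0],
  ],
)

```text
time_s: 32.25
position: [599.8, 118.5, 68.5]
tcp_rot: [-1.282, 1.181, 1.254]
contact_force: [0.1, 4.6, 0.0]
grip_width: 16.0
```

>>> arm_command(
  rows=[
    [1,-0.02,-0.03,0,0],
    [1,-0.02,-0.06,0,0],
    [1,-0.02,-0.09,0,0],
    [1,-0.02,-0.09,0,0],
  ],
)

```text
time_s: 32.65
position: [599.8, 117.1, 68.5]
tcp_rot: [-1.278, 1.176, 1.254]
contact_force: [1.5, 11.5, -1.9]
grip_width: 15.9
```

Run:
```python
from h import *
tins("f1")
a=cv2.imread("pics/top_f1.png")[150:300,220:430]; b=cv2.imread("pics/scene_f1.png")[150:250,220:420]
cv2.imwrite("pics/f1.png",np.vstack([cv2.resize(x,(500,290)) for x in(a,b)]))
o=arm.get_obs();print(o["position"],o["contact_force"],o["joints"].round(3),o["time_s"])
```

```text
top 210 [375.3, 197.3] [619.5, -137.4] [617.0, -135.8]
top 207 [354.9, 197.7] [618.8, -83.6] [616.3, -82.6]
top 130 [315.4, 202.0] [607.8, 20.7] [605.4, 20.5]
top 209 [333.7, 200.6] [611.3, -27.6] [608.8, -27.2]
scene 196 [264.0, 207.2] [609.6, -139.8] [616.3, -137.3]
scene 191 [285.0, 209.3] [608.9, -85.3] [615.6, -83.4]
scene 196 [307.1, 208.8] [600.6, -29.2] [607.5, -27.9]
scene 185 [329.1, 209.8] [596.8, 27.0] [603.7, 27.6]
[599.86896452 117.11858898  68.49634069] [ 2.93403774 12.56893549 -2.15405612] [ 0.182  0.493  1.681 -0.017  0.962 -1.456] 32.75
```

View pics/f1.png

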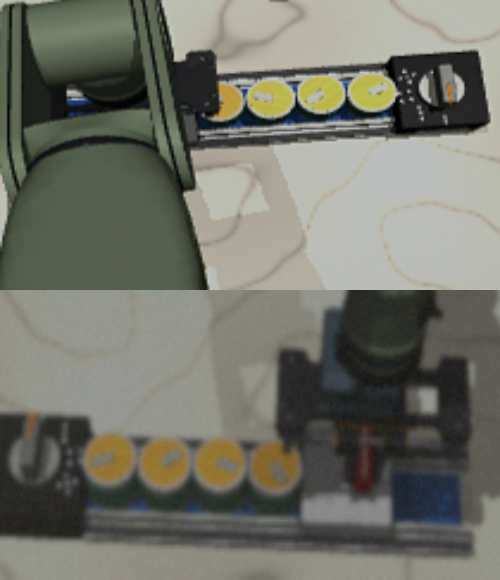

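>>> arm_command(
  rows=[
    [1,0,-0.04,0,-8],
    [1,0,-0.04,0,-16],
    [1,0,-0.04,0,-24],
    [1,0,-0.04,0,-32],
    [1,0,-0.04,0,-40],
    [1,0,-0.04,0,-48],
    [1,0,-0.04,0,-56],
    [1,0,-0.04,0,-64],
  ],
  newtons=40,
)

```text
time_s: 33.55
position: [598.6, 115.1, 68.4]
tcp_rot: [-0.421, 1.545, 0.404]
contact_force: [-4.6, 3.6, 2.4]
grip_width: 16.1
```

>>> arm_command(
  rows=[
    [1,0,0,0,-8],
    [1,0,0,0,-16],
    [1,0,0,0,-19],
    [1,0,0,0,-19],
  ],
)

```text
time_s: 33.95
position: [597.9, 114.8, 68.5]
tcp_rot: [-0.163, 1.582, 0.149]
contact_force: [-3.6, 3.4, 2.7]
grip_width: 16.1
```

Run:
```python
from h import *
o=arm.get_obs();print(o["position"],o["contact_force"],o["ft_torque"],o["joints"].round(3),np.degrees(o["joints"][0]-o["joints"][5]))
```

```text
[597.91134985 114.76956271  68.45230259] [-3.62339079  3.41387042  2.66716908] [0.89237243 0.28287561 1.27780437] [ 0.175  0.5    1.668 -0.01   0.99  -0.018] 11.053270277851027
```

>>> arm_command(
  rows=[
    [0.3,0,0,0,0],
    [0.3,0,0,0,0],
    [0.3,0,0,0,0],
    [0.3,0,0,0,0],
    [0.2,0,0,0.5,0],
    [0.1,0,0,1.2,0],
    [0,-0.5,0,2,0],
    [0,-1.2,0,2.5,0],
  ],
)

```text
time_s: 34.75
position: [539.7, 114.8, 195.9]
tcp_rot: [-0.163, 1.577, 0.148]
contact_force: [0.8, 0.1, -0.1]
grip_width: 77.1
```

>>> arm_command(
  rows=[
    [0,-0.8,0,0,8],
    [0,-1.6,-0.5,0,16],
    [0,-2.4,-1,0,24],
    [0,-3,-1.5,0,32],
    [0,-3,-2,0,40],
    [0,-3,-2.5,0,48],
    [0,-3,-3,0,56],
    [0,-3,-3.2,0,64],
  ],
)

```text
time_s: 35.55
position: [389.6, -47.1, 196.1]
tcp_rot: [-1.035, 1.323, 1.009]
contact_force: [-0.1, -0.7, -0.4]
grip_width: 91.2
```

Run:
```python
from h import *
tins("g1")
W=np.array([620.3,-164.4])
a=cv2.imread("pics/top_g1.png")[160:240,230:430]; b=cv2.imread("pics/scene_g1.png")[180:250,210:420]
cv2.imwrite("pics/g1.png",np.vstack([cv2.resize(x,(780,290)) for x in(a,b)]))
o=arm.get_obs();print(o["position"],o["contact_force"],o["joints"].round(3),o["time_s"])
```

```text
top 211 [375.3, 197.3] [619.6, -137.4] [617.1, -135.7]
top 207 [354.8, 197.7] [618.8, -83.5] [616.3, -82.4]
top 210 [333.6, 200.5] [611.6, -27.4] [609.1, -27.0]
top 215 [311.8, 202.2] [607.1, 30.0] [604.7, 29.8]
scene 194 [264.0, 207.2] [609.6, -139.9] [616.3, -137.4]
scene 192 [284.9, 209.3] [609.0, -85.5] [615.8, -83.6]
scene 195 [307.1, 208.9] [600.8, -29.2] [607.7, -28.0]
scene 192 [329.3, 209.7] [596.4, 27.5] [603.4, 28.1]
[389.58928726 -46.4501404  195.99449372] [-0.09779994 -0.36401622  0.12304908] [-0.136  0.039  1.971 -0.015  1.125 -1.441] 35.65
```

View pics/g1.png

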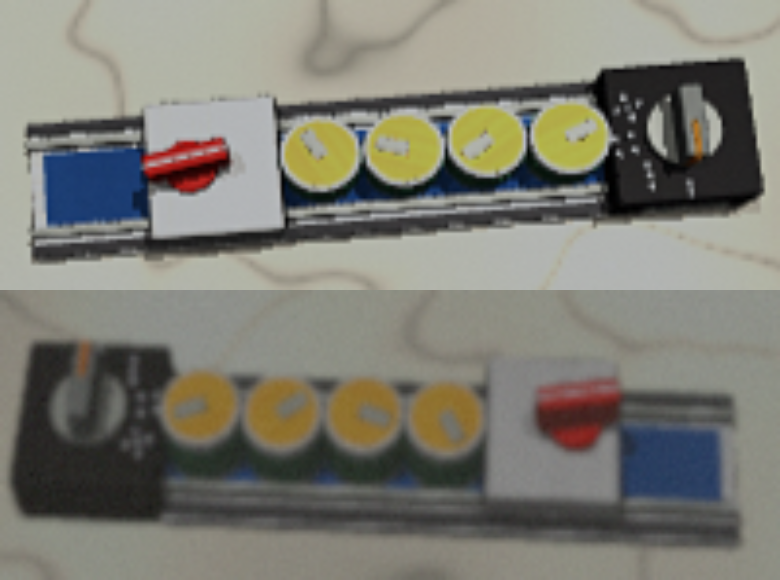

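Run:
```python
from h import *
a=cv2.imread("pics/top_g1.png")[175:218,385:430];b=cv2.imread("pics/scene_g1.png")[185:240,212:257]
cv2.imwrite("pics/dial.png",np.hstack([cv2.resize(a,None,fx=8,fy=8,interpolation=cv2.INTER_NEAREST),cv2.resize(b[:43],None,fx=8,fy=8,interpolation=cv2.INTER_NEAREST)]))
print(proj("top",[[624.3,-214.2,91],[650.2,-212.1,91],[598.4,-216.3,91]]),proj("scene",[[624.3,-214.2,91],[650.2,-212.1,91],[598.4,-216.3,91]]))
```

```text
[[407.45331283 192.17823969]
 [406.16608341 182.29958406]
 [408.75308557 202.15315723]] [[231.95838715 201.26861642]
 [230.50674825 210.28443185]
 [233.37813522 192.45086809]]
```

View pics/dial.png

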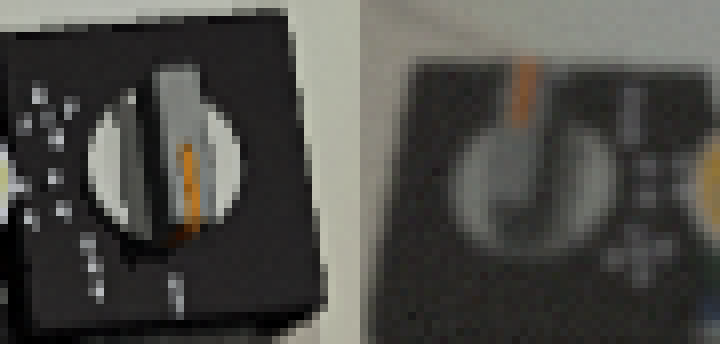

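>>> arm_command(
  rows=[
    [0.5,0.7,-0.5,0,8],
    [0.5,1.4,-1.0,0,16],
    [0.5,2.1,-1.5,0,20],
    [0.5,2.8,-2.0,0,20],
    [0.5,3.5,-2.5,0,20],
    [0.5,4.2,-3.0,0,20],
    [0.5,4.65,-3.33,0,20],
    [0.5,4.65,-3.33,-0.5,20],
  ],
  newtons=20,
)

```text
time_s: 36.45
position: [627.4, -215.2, 173.0]
tcp_rot: [-1.292, 1.166, 1.251]
contact_force: [-0.0, 0.8, 0.2]
grip_width: 45.6
```

Run:
```python
from h import *
o=arm.get_obs();print(o["position"],o["grip_width"],np.degrees(o["joints"][0]-o["joints"][5]))
```

```text
[ 627.41575974 -215.18100437  172.97454359] 45.62301224058541 94.7189254688208
```

>>> arm_command(
  rows=[
    [0.5,-0.06,0.02,-0.5,0],
    [0.5,-0.06,0.02,-1.1,0],
    [0.5,-0.06,0.02,-1.7,0],
    [0.5,-0.06,0.02,-2.1,0],
    [0.5,-0.06,0.02,-2.12,0],
    [0.5,-0.06,0.02,-2.12,0],
  ],
)

```text
time_s: 37.05
position: [624.8, -213.6, 67.0]
tcp_rot: [-1.291, 1.167, 1.25]
contact_force: [1.0, -0.4, -0.6]
grip_width: 45.5
```

>>> arm_command(
  rows=[
    [1,0,0,0,0],
    [1,0,0,0,0],
    [1,0,0,0,0],
    [1,0,0,0,0],
    [1,0,0,0,0],
    [1,0,0,0,0],
    [1,0,0,0,0],
  ],
)

```text
time_s: 37.75
position: [625.4, -215.0, 68.0]
tcp_rot: [-1.293, 1.167, 1.247]
contact_force: [0.5, -5.1, 4.1]
grip_width: 15.7
```

>>> arm_command(
  rows=[
    [1,0,0,0,-8],
    [1,0,0,0,-16],
    [1,0,0,0,-24],
    [1,0,0,0,-32],
    [1,0,0,0,-40],
    [1,0,0,0,-48],
    [1,0,0,0,-56],
    [1,0,0,0,-64],
  ],
  newtons=25,
)

```text
time_s: 38.55
position: [624.8, -216.2, 68.0]
tcp_rot: [-0.437, 1.545, 0.398]
contact_force: [-2.0, -5.6, 1.4]
grip_width: 16.1
```

Run:
```python
from h import *
o=arm.get_obs();print(o["position"],o["grip_width"],np.degrees(o["joints"][0]-o["joints"][5]),o["ft_torque"])
```

```text
[ 624.83182069 -216.18416367   68.01067053] 16.074678175918056 29.501769177749274 [-0.82427923 -0.04016635  0.04865239]
```

>>> arm_command(
  rows=[
    [1,0,0.02,0,-8],
    [1,0,0.02,0,-15],
    [1,0,0.02,0,-15],
    [1,0,0.02,0,-15],
  ],
)

```text
time_s: 38.95
position: [624.5, -216.3, 68.0]
tcp_rot: [-0.232, 1.579, 0.194]
contact_force: [-0.9, -5.2, 1.6]
grip_width: 15.6
```

Run:
```python
from h import *
o=arm.get_obs();print(o["position"],o["grip_width"],np.degrees(o["joints"][0]-o["joints"][5]),o["ft_torque"])
```

```text
[ 624.50892944 -216.32842633   68.0172681 ] 15.564327511422603 14.485356844759647 [-0.76314952 -0.25318549  0.01047095]
```

Dial turned by 80°. Release, lift, and check.

>>> arm_command(
  rows=[
    [0.5,0,0,0,0],
    [0.5,0,0,0,0],
    [0.5,0,0,0,0],
    [0.5,0,0,0,0],
    [0.5,0,0,0.5,0],
    [0.5,0,0,1.2,0],
    [0.5,0,0,2,0],
    [0.5,-0.5,0,2.6,0],
  ],
)

```text
time_s: 39.75
position: [602.0, -216.2, 200.1]
tcp_rot: [-0.234, 1.574, 0.194]
contact_force: [-0.0, 0.1, 0.1]
grip_width: 45.5
```

>>> arm_command(
  rows=[
    [0.3,-0.9,0,0,0],
    [0,-1.8,0,0,0],
    [0,-2.7,0,0,0],
    [0,-3.4,-0.3,0,0],
    [0,-3.8,-0.6,0,0],
    [0,-3.8,-0.6,0,0],
    [0,-3.8,-0.6,0,0],
  ],
)

```text
time_s: 40.45
position: [412.4, -246.2, 200.5]
tcp_rot: [-0.233, 1.573, 0.193]
contact_force: [0.3, -0.1, 0.4]
grip_width: 91.1
```

Run:
```python
from h import *
tins("h1")
a=cv2.imread("pics/top_h1.png")[160:240,230:430]; b=cv2.imread("pics/scene_h1.png")[180:250,210:420]
cv2.imwrite("pics/h1.png",np.vstack([cv2.resize(x,(780,290)) for x in(a,b)]))
o=arm.get_obs();print(o["position"],o["contact_force"],o["time_s"])
```

```text
top 210 [375.3, 197.3] [619.5, -137.4] [617.0, -135.8]
top 207 [354.8, 197.7] [618.8, -83.5] [616.3, -82.4]
top 207 [333.7, 200.6] [611.3, -27.6] [608.8, -27.2]
top 215 [311.8, 202.2] [607.1, 30.0] [604.7, 29.8]
scene 195 [264.1, 207.2] [609.3, -139.7] [616.1, -137.2]
scene 194 [285.0, 209.2] [608.8, -85.4] [615.5, -83.5]
scene 193 [307.0, 208.9] [600.9, -29.5] [607.8, -28.2]
scene 193 [329.3, 209.7] [596.3, 27.5] [603.2, 28.2]
[ 413.03355493 -245.90947364  200.15393218] [-0.15447324 -0.04406241  0.36994195] 40.55
```

View pics/h1.png

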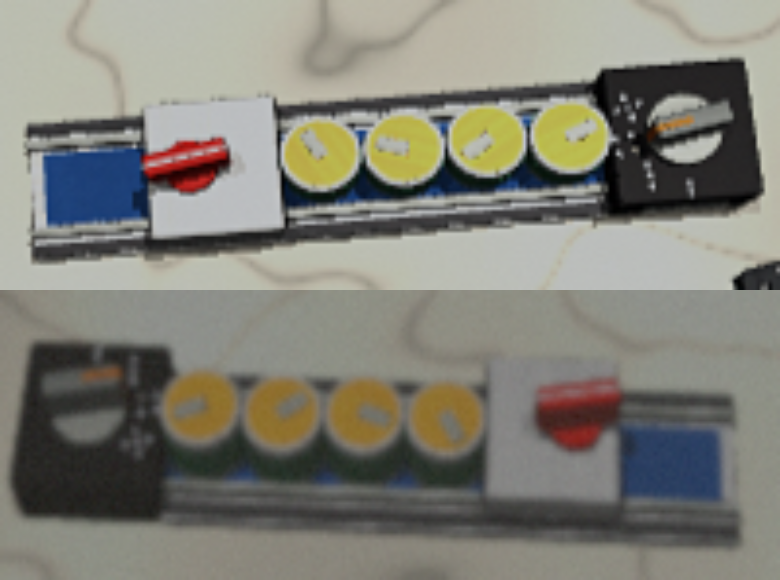

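View pics/top_h1.png

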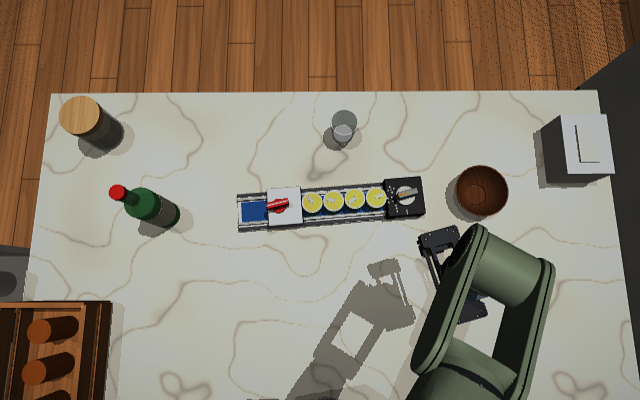

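```bash
python3 -c "
from station import arm
print(arm.job_done())"
```

```text
the job is handed in; nothing more can be done
None
```

I handed the job in at about 40.6 s. All four green tins stand upright in the channel with the stop closed up and clamped, and the dial is on four dots. No verdict was returned, so this rests on my own checks.

**What I did:** I freed the clamp and slid the stop back about 150 mm. I set the four tins in the channel and closed the stop until it pushed back at about 12 N. Then I turned the clamp to its end and the dial 80° to four dots.

**Last checks, from both cameras:**
- **Row:** the tin centres are 54 to 57 mm apart, with no visible gap.
- **Stop:** it sits at about 0.161 to 0.164 m (allowed 0.158 to 0.176 m).
- **Clamp:** it reads about 1.4 rad.
- **Dial:** it reads about 1.36 rad (allowed 1.2 to 1.6 rad).
- **Other things:** the wine, tumbler and bowl look unmoved in the picture, and the arm is clear of everything.

**What went wrong or disagreed:**
- The first tin caught on a lip, with about 25 N on the tool. I lifted it, shifted it about 2 mm and it went in.
- One tin already placed had moved about 6 mm along the channel when I looked again. Closing the stop took that up.
- The two cameras differ by 1 to 2 mm, which matters little against these limits. The row zigzags a few millimetres inside the channel.

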